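Put the pin punches back in the clip rack

TASK

Put the loose pin punches away in the rack: pull the sprung slide out to its stop by its tab, so that it stays out, and press every punch lying on the bench sideways into a free pair of spring clips, tip pointing in towards the hood, until it snaps home. Then push the slide fully shut again with all of them in it, and leave the jar and the hammer where they are.

Things in the scene. Friction and masses are not known exactly. Their poses are not given: they have to be found in the camera images.
- slide (a joint): How far the rack's sprung slide is out, in m: 0 shut, 0.085 at its stop, towards the robot (against the clip points' x). An over-centre spring pulls it shut with up to 6 N (let go early it springs back) until 60 mm out; beyond that it drives it out, and holds it at the stop with 3 N plus 1 N of friction. Pushed back to under 45 mm it springs shut by itself.
- tab (a point): The slide's pull tab: an upright black plate on the slide's front edge, between stations 2 and 3, 12 mm thick (along x), 44 mm wide, its top 80 mm above the bench. The point lies on its mid-plane, 18 mm below its top, and moves with the slide; shut, it is 80 mm in front of the hood's front edge. x runs into the hood, z up.
- clip0 (a point): Clip station 0 of 5 on the slide, the rightmost seen from the robot; the row runs along y, 62 mm apart. The point, 45 mm above the bench, is where the middle of a fully seated punch lies; x runs along that punch into the hood, z up. Two black cradle blocks, 36 mm before and behind the point along x, each 14 mm long, tops 7 mm below the point, carry the punch's round shanks.
- clip1 (a point): Station 1, like 0. At each cradle stands a pair of sprung sheet-steel jaws, open upwards, with flared tops to 17 mm above the point, 28 mm over all across y; the mouth is 9 mm wide. A punch held level above and pushed straight down, with 10 to 15 N in all, spreads the jaws and snaps in, if its grip is within 6 mm of the point along x.
- clip2 (a point): Station 2, like 0. Between its two cradles is a gap of 58 mm along x, clear down to the slide's plate (14 mm above the bench): room for fingers that hold the punch by its grip.
- clip3 (a point): Station 3, like 0.
- clip4 (a point): Station 4, like 0, the leftmost. With the slide shut the hood covers the rear half of every station (the hood's front edge is level with the point); with the slide out all are clear.
- punch0_mid (a point): Loose steel pin punch, 120 mm long, about 160 g (may be absent). The point is its middle, on its axis (9 mm above the bench when it lies there); x runs along the axis towards the tip. The middle 44 mm is an octagonal grip 18 mm across flats; on both sides of it are round 14 mm shanks, and the last 14 mm is the tip, 6 mm in diameter. The other end is the flat striking head.
- punch0_tip (a point): Centre of the tip's end of punch0, 60 mm from its middle.
- punch1_mid (a point): Loose steel pin punch, 120 mm long, about 160 g (may be absent). The point is its middle, on its axis (9 mm above the bench when it lies there); x runs along the axis towards the tip. The middle 44 mm is an octagonal grip 18 mm across flats; on both sides of it are round 14 mm shanks, and the last 14 mm is the tip, 7.4 mm in diameter. The other end is the flat striking head.
- punch1_tip (a point): Centre of the tip's end of punch1, 60 mm from its middle.
- punch2_mid (a point): Loose steel pin punch, 120 mm long, about 160 g (may be absent). The point is its middle, on its axis (9 mm above the bench when it lies there); x runs along the axis towards the tip. The middle 44 mm is an octagonal grip 18 mm across flats; on both sides of it are round 14 mm shanks, and the last 14 mm is the tip, 9 mm in diameter. The other end is the flat striking head.
- punch2_tip (a point): Centre of the tip's end of punch2, 60 mm from its middle.
- punch3_mid (a point): Loose steel pin punch, 120 mm long, about 160 g (may be absent). The point is its middle, on its axis (9 mm above the bench when it lies there); x runs along the axis towards the tip. The middle 44 mm is an octagonal grip 18 mm across flats; on both sides of it are round 14 mm shanks, and the last 14 mm is the tip, 10.6 mm in diameter. The other end is the flat striking head.
- punch3_tip (a point): Centre of the tip's end of punch3, 60 mm from its middle.
- punch4_mid (a point): Loose steel pin punch, 120 mm long, about 160 g (may be absent). The point is its middle, on its axis (9 mm above the bench when it lies there); x runs along the axis towards the tip. The middle 44 mm is an octagonal grip 18 mm across flats; on both sides of it are round 14 mm shanks, and the last 14 mm is the tip, 12 mm in diameter. The other end is the flat striking head.
- punch4_tip (a point): Centre of the tip's end of punch4, 60 mm from its middle.
- rack: The punch rack, fixed on the bench: a grey base plate 300 mm wide with a clear plastic hood on yellow side plates, 312 mm wide, 110 mm deep, top at 81 mm above the bench, with a low back wall. Origin: on the bench, below the middle of the hood's front edge; x runs into the hood, away from the robot; y along the row of clips.
- jar: Glass screw jar, 68 mm in diameter, 90 mm tall, a bystander; origin under its middle.
- hammer: Hammer lying on the bench, a bystander; x along its handle towards the head.

How it is judged:
On the way, in this order (a step that is already met when the one before it is completed fails the run):
1. the slide is pulled out to its stop (value of joint slide above 0.081 m), for 0.2 s.
2. with the slide out, every punch is snapped home in a clip station, tip towards the hood (((x of punch0_mid in the frame of clip0 between -0.012 and 0.012 m and y of punch0_mid in the frame of clip0 between -0.004 and 0.004 m and z of punch0_mid in the frame of clip0 between -0.004 and 0.003 m and x of punch0_tip in the frame of clip0 above 0.03 m and angle between the x axis of punch0_mid and the x axis of clip0, either way round below 0.08 rad) or (x of punch0_mid in the frame of clip1 between -0.012 and 0.012 m and y of punch0_mid in the frame of clip1 between -0.004 and 0.004 m and z of punch0_mid in the frame of clip1 between -0.004 and 0.003 m and x of punch0_tip in the frame of clip1 above 0.03 m and angle between the x axis of punch0_mid and the x axis of clip1, either way round below 0.08 rad) or (x of punch0_mid in the frame of clip2 between -0.012 and 0.012 m and y of punch0_mid in the frame of clip2 between -0.004 and 0.004 m and z of punch0_mid in the frame of clip2 between -0.004 and 0.003 m and x of punch0_tip in the frame of clip2 above 0.03 m and angle between the x axis of punch0_mid and the x axis of clip2, either way round below 0.08 rad) or (x of punch0_mid in the frame of clip3 between -0.012 and 0.012 m and y of punch0_mid in the frame of clip3 between -0.004 and 0.004 m and z of punch0_mid in the frame of clip3 between -0.004 and 0.003 m and x of punch0_tip in the frame of clip3 above 0.03 m and angle between the x axis of punch0_mid and the x axis of clip3, either way round below 0.08 rad) or (x of punch0_mid in the frame of clip4 between -0.012 and 0.012 m and y of punch0_mid in the frame of clip4 between -0.004 and 0.004 m and z of punch0_mid in the frame of clip4 between -0.004 and 0.003 m and x of punch0_tip in the frame of clip4 above 0.03 m and angle between the x axis of punch0_mid and the x axis of clip4, either way round below 0.08 rad)) and ((x of punch1_mid in the frame of clip0 between -0.012 and 0.012 m and y of punch1_mid in the frame of clip0 between -0.004 and 0.004 m and z of punch1_mid in the frame of clip0 between -0.004 and 0.003 m and x of punch1_tip in the frame of clip0 above 0.03 m and angle between the x axis of punch1_mid and the x axis of clip0, either way round below 0.08 rad) or (x of punch1_mid in the frame of clip1 between -0.012 and 0.012 m and y of punch1_mid in the frame of clip1 between -0.004 and 0.004 m and z of punch1_mid in the frame of clip1 between -0.004 and 0.003 m and x of punch1_tip in the frame of clip1 above 0.03 m and angle between the x axis of punch1_mid and the x axis of clip1, either way round below 0.08 rad) or (x of punch1_mid in the frame of clip2 between -0.012 and 0.012 m and y of punch1_mid in the frame of clip2 between -0.004 and 0.004 m and z of punch1_mid in the frame of clip2 between -0.004 and 0.003 m and x of punch1_tip in the frame of clip2 above 0.03 m and angle between the x axis of punch1_mid and the x axis of clip2, either way round below 0.08 rad) or (x of punch1_mid in the frame of clip3 between -0.012 and 0.012 m and y of punch1_mid in the frame of clip3 between -0.004 and 0.004 m and z of punch1_mid in the frame of clip3 between -0.004 and 0.003 m and x of punch1_tip in the frame of clip3 above 0.03 m and angle between the x axis of punch1_mid and the x axis of clip3, either way round below 0.08 rad) or (x of punch1_mid in the frame of clip4 between -0.012 and 0.012 m and y of punch1_mid in the frame of clip4 between -0.004 and 0.004 m and z of punch1_mid in the frame of clip4 between -0.004 and 0.003 m and x of punch1_tip in the frame of clip4 above 0.03 m and angle between the x axis of punch1_mid and the x axis of clip4, either way round below 0.08 rad)) and ((x of punch2_mid in the frame of clip0 between -0.012 and 0.012 m and y of punch2_mid in the frame of clip0 between -0.004 and 0.004 m and z of punch2_mid in the frame of clip0 between -0.004 and 0.003 m and x of punch2_tip in the frame of clip0 above 0.03 m and angle between the x axis of punch2_mid and the x axis of clip0, either way round below 0.08 rad) or (x of punch2_mid in the frame of clip1 between -0.012 and 0.012 m and y of punch2_mid in the frame of clip1 between -0.004 and 0.004 m and z of punch2_mid in the frame of clip1 between -0.004 and 0.003 m and x of punch2_tip in the frame of clip1 above 0.03 m and angle between the x axis of punch2_mid and the x axis of clip1, either way round below 0.08 rad) or (x of punch2_mid in the frame of clip2 between -0.012 and 0.012 m and y of punch2_mid in the frame of clip2 between -0.004 and 0.004 m and z of punch2_mid in the frame of clip2 between -0.004 and 0.003 m and x of punch2_tip in the frame of clip2 above 0.03 m and angle between the x axis of punch2_mid and the x axis of clip2, either way round below 0.08 rad) or (x of punch2_mid in the frame of clip3 between -0.012 and 0.012 m and y of punch2_mid in the frame of clip3 between -0.004 and 0.004 m and z of punch2_mid in the frame of clip3 between -0.004 and 0.003 m and x of punch2_tip in the frame of clip3 above 0.03 m and angle between the x axis of punch2_mid and the x axis of clip3, either way round below 0.08 rad) or (x of punch2_mid in the frame of clip4 between -0.012 and 0.012 m and y of punch2_mid in the frame of clip4 between -0.004 and 0.004 m and z of punch2_mid in the frame of clip4 between -0.004 and 0.003 m and x of punch2_tip in the frame of clip4 above 0.03 m and angle between the x axis of punch2_mid and the x axis of clip4, either way round below 0.08 rad)) and ((x of punch3_mid in the frame of clip0 between -0.012 and 0.012 m and y of punch3_mid in the frame of clip0 between -0.004 and 0.004 m and z of punch3_mid in the frame of clip0 between -0.004 and 0.003 m and x of punch3_tip in the frame of clip0 above 0.03 m and angle between the x axis of punch3_mid and the x axis of clip0, either way round below 0.08 rad) or (x of punch3_mid in the frame of clip1 between -0.012 and 0.012 m and y of punch3_mid in the frame of clip1 between -0.004 and 0.004 m and z of punch3_mid in the frame of clip1 between -0.004 and 0.003 m and x of punch3_tip in the frame of clip1 above 0.03 m and angle between the x axis of punch3_mid and the x axis of clip1, either way round below 0.08 rad) or (x of punch3_mid in the frame of clip2 between -0.012 and 0.012 m and y of punch3_mid in the frame of clip2 between -0.004 and 0.004 m and z of punch3_mid in the frame of clip2 between -0.004 and 0.003 m and x of punch3_tip in the frame of clip2 above 0.03 m and angle between the x axis of punch3_mid and the x axis of clip2, either way round below 0.08 rad) or (x of punch3_mid in the frame of clip3 between -0.012 and 0.012 m and y of punch3_mid in the frame of clip3 between -0.004 and 0.004 m and z of punch3_mid in the frame of clip3 between -0.004 and 0.003 m and x of punch3_tip in the frame of clip3 above 0.03 m and angle between the x axis of punch3_mid and the x axis of clip3, either way round below 0.08 rad) or (x of punch3_mid in the frame of clip4 between -0.012 and 0.012 m and y of punch3_mid in the frame of clip4 between -0.004 and 0.004 m and z of punch3_mid in the frame of clip4 between -0.004 and 0.003 m and x of punch3_tip in the frame of clip4 above 0.03 m and angle between the x axis of punch3_mid and the x axis of clip4, either way round below 0.08 rad)) and ((x of punch4_mid in the frame of clip0 between -0.012 and 0.012 m and y of punch4_mid in the frame of clip0 between -0.004 and 0.004 m and z of punch4_mid in the frame of clip0 between -0.004 and 0.003 m and x of punch4_tip in the frame of clip0 above 0.03 m and angle between the x axis of punch4_mid and the x axis of clip0, either way round below 0.08 rad) or (x of punch4_mid in the frame of clip1 between -0.012 and 0.012 m and y of punch4_mid in the frame of clip1 between -0.004 and 0.004 m and z of punch4_mid in the frame of clip1 between -0.004 and 0.003 m and x of punch4_tip in the frame of clip1 above 0.03 m and angle between the x axis of punch4_mid and the x axis of clip1, either way round below 0.08 rad) or (x of punch4_mid in the frame of clip2 between -0.012 and 0.012 m and y of punch4_mid in the frame of clip2 between -0.004 and 0.004 m and z of punch4_mid in the frame of clip2 between -0.004 and 0.003 m and x of punch4_tip in the frame of clip2 above 0.03 m and angle between the x axis of punch4_mid and the x axis of clip2, either way round below 0.08 rad) or (x of punch4_mid in the frame of clip3 between -0.012 and 0.012 m and y of punch4_mid in the frame of clip3 between -0.004 and 0.004 m and z of punch4_mid in the frame of clip3 between -0.004 and 0.003 m and x of punch4_tip in the frame of clip3 above 0.03 m and angle between the x axis of punch4_mid and the x axis of clip3, either way round below 0.08 rad) or (x of punch4_mid in the frame of clip4 between -0.012 and 0.012 m and y of punch4_mid in the frame of clip4 between -0.004 and 0.004 m and z of punch4_mid in the frame of clip4 between -0.004 and 0.003 m and x of punch4_tip in the frame of clip4 above 0.03 m and angle between the x axis of punch4_mid and the x axis of clip4, either way round below 0.08 rad)) and value of joint slide above 0.07 m), for 0.2 s.
At the end, for the whole second after the job is handed in: The slide is shut (less than 4 mm out) and still, and every punch present is snapped home in a clip station: its middle within 12 mm along, 4 mm across and 3 mm above (4 mm below) of the station's point, its axis within 0.08 rad of the station's x axis, its tip on the hood side (((x of punch0_mid in the frame of clip0 between -0.012 and 0.012 m and y of punch0_mid in the frame of clip0 between -0.004 and 0.004 m and z of punch0_mid in the frame of clip0 between -0.004 and 0.003 m and x of punch0_tip in the frame of clip0 above 0.03 m and angle between the x axis of punch0_mid and the x axis of clip0, either way round below 0.08 rad) or (x of punch0_mid in the frame of clip1 between -0.012 and 0.012 m and y of punch0_mid in the frame of clip1 between -0.004 and 0.004 m and z of punch0_mid in the frame of clip1 between -0.004 and 0.003 m and x of punch0_tip in the frame of clip1 above 0.03 m and angle between the x axis of punch0_mid and the x axis of clip1, either way round below 0.08 rad) or (x of punch0_mid in the frame of clip2 between -0.012 and 0.012 m and y of punch0_mid in the frame of clip2 between -0.004 and 0.004 m and z of punch0_mid in the frame of clip2 between -0.004 and 0.003 m and x of punch0_tip in the frame of clip2 above 0.03 m and angle between the x axis of punch0_mid and the x axis of clip2, either way round below 0.08 rad) or (x of punch0_mid in the frame of clip3 between -0.012 and 0.012 m and y of punch0_mid in the frame of clip3 between -0.004 and 0.004 m and z of punch0_mid in the frame of clip3 between -0.004 and 0.003 m and x of punch0_tip in the frame of clip3 above 0.03 m and angle between the x axis of punch0_mid and the x axis of clip3, either way round below 0.08 rad) or (x of punch0_mid in the frame of clip4 between -0.012 and 0.012 m and y of punch0_mid in the frame of clip4 between -0.004 and 0.004 m and z of punch0_mid in the frame of clip4 between -0.004 and 0.003 m and x of punch0_tip in the frame of clip4 above 0.03 m and angle between the x axis of punch0_mid and the x axis of clip4, either way round below 0.08 rad)) and ((x of punch1_mid in the frame of clip0 between -0.012 and 0.012 m and y of punch1_mid in the frame of clip0 between -0.004 and 0.004 m and z of punch1_mid in the frame of clip0 between -0.004 and 0.003 m and x of punch1_tip in the frame of clip0 above 0.03 m and angle between the x axis of punch1_mid and the x axis of clip0, either way round below 0.08 rad) or (x of punch1_mid in the frame of clip1 between -0.012 and 0.012 m and y of punch1_mid in the frame of clip1 between -0.004 and 0.004 m and z of punch1_mid in the frame of clip1 between -0.004 and 0.003 m and x of punch1_tip in the frame of clip1 above 0.03 m and angle between the x axis of punch1_mid and the x axis of clip1, either way round below 0.08 rad) or (x of punch1_mid in the frame of clip2 between -0.012 and 0.012 m and y of punch1_mid in the frame of clip2 between -0.004 and 0.004 m and z of punch1_mid in the frame of clip2 between -0.004 and 0.003 m and x of punch1_tip in the frame of clip2 above 0.03 m and angle between the x axis of punch1_mid and the x axis of clip2, either way round below 0.08 rad) or (x of punch1_mid in the frame of clip3 between -0.012 and 0.012 m and y of punch1_mid in the frame of clip3 between -0.004 and 0.004 m and z of punch1_mid in the frame of clip3 between -0.004 and 0.003 m and x of punch1_tip in the frame of clip3 above 0.03 m and angle between the x axis of punch1_mid and the x axis of clip3, either way round below 0.08 rad) or (x of punch1_mid in the frame of clip4 between -0.012 and 0.012 m and y of punch1_mid in the frame of clip4 between -0.004 and 0.004 m and z of punch1_mid in the frame of clip4 between -0.004 and 0.003 m and x of punch1_tip in the frame of clip4 above 0.03 m and angle between the x axis of punch1_mid and the x axis of clip4, either way round below 0.08 rad)) and ((x of punch2_mid in the frame of clip0 between -0.012 and 0.012 m and y of punch2_mid in the frame of clip0 between -0.004 and 0.004 m and z of punch2_mid in the frame of clip0 between -0.004 and 0.003 m and x of punch2_tip in the frame of clip0 above 0.03 m and angle between the x axis of punch2_mid and the x axis of clip0, either way round below 0.08 rad) or (x of punch2_mid in the frame of clip1 between -0.012 and 0.012 m and y of punch2_mid in the frame of clip1 between -0.004 and 0.004 m and z of punch2_mid in the frame of clip1 between -0.004 and 0.003 m and x of punch2_tip in the frame of clip1 above 0.03 m and angle between the x axis of punch2_mid and the x axis of clip1, either way round below 0.08 rad) or (x of punch2_mid in the frame of clip2 between -0.012 and 0.012 m and y of punch2_mid in the frame of clip2 between -0.004 and 0.004 m and z of punch2_mid in the frame of clip2 between -0.004 and 0.003 m and x of punch2_tip in the frame of clip2 above 0.03 m and angle between the x axis of punch2_mid and the x axis of clip2, either way round below 0.08 rad) or (x of punch2_mid in the frame of clip3 between -0.012 and 0.012 m and y of punch2_mid in the frame of clip3 between -0.004 and 0.004 m and z of punch2_mid in the frame of clip3 between -0.004 and 0.003 m and x of punch2_tip in the frame of clip3 above 0.03 m and angle between the x axis of punch2_mid and the x axis of clip3, either way round below 0.08 rad) or (x of punch2_mid in the frame of clip4 between -0.012 and 0.012 m and y of punch2_mid in the frame of clip4 between -0.004 and 0.004 m and z of punch2_mid in the frame of clip4 between -0.004 and 0.003 m and x of punch2_tip in the frame of clip4 above 0.03 m and angle between the x axis of punch2_mid and the x axis of clip4, either way round below 0.08 rad)) and ((x of punch3_mid in the frame of clip0 between -0.012 and 0.012 m and y of punch3_mid in the frame of clip0 between -0.004 and 0.004 m and z of punch3_mid in the frame of clip0 between -0.004 and 0.003 m and x of punch3_tip in the frame of clip0 above 0.03 m and angle between the x axis of punch3_mid and the x axis of clip0, either way round below 0.08 rad) or (x of punch3_mid in the frame of clip1 between -0.012 and 0.012 m and y of punch3_mid in the frame of clip1 between -0.004 and 0.004 m and z of punch3_mid in the frame of clip1 between -0.004 and 0.003 m and x of punch3_tip in the frame of clip1 above 0.03 m and angle between the x axis of punch3_mid and the x axis of clip1, either way round below 0.08 rad) or (x of punch3_mid in the frame of clip2 between -0.012 and 0.012 m and y of punch3_mid in the frame of clip2 between -0.004 and 0.004 m and z of punch3_mid in the frame of clip2 between -0.004 and 0.003 m and x of punch3_tip in the frame of clip2 above 0.03 m and angle between the x axis of punch3_mid and the x axis of clip2, either way round below 0.08 rad) or (x of punch3_mid in the frame of clip3 between -0.012 and 0.012 m and y of punch3_mid in the frame of clip3 between -0.004 and 0.004 m and z of punch3_mid in the frame of clip3 between -0.004 and 0.003 m and x of punch3_tip in the frame of clip3 above 0.03 m and angle between the x axis of punch3_mid and the x axis of clip3, either way round below 0.08 rad) or (x of punch3_mid in the frame of clip4 between -0.012 and 0.012 m and y of punch3_mid in the frame of clip4 between -0.004 and 0.004 m and z of punch3_mid in the frame of clip4 between -0.004 and 0.003 m and x of punch3_tip in the frame of clip4 above 0.03 m and angle between the x axis of punch3_mid and the x axis of clip4, either way round below 0.08 rad)) and ((x of punch4_mid in the frame of clip0 between -0.012 and 0.012 m and y of punch4_mid in the frame of clip0 between -0.004 and 0.004 m and z of punch4_mid in the frame of clip0 between -0.004 and 0.003 m and x of punch4_tip in the frame of clip0 above 0.03 m and angle between the x axis of punch4_mid and the x axis of clip0, either way round below 0.08 rad) or (x of punch4_mid in the frame of clip1 between -0.012 and 0.012 m and y of punch4_mid in the frame of clip1 between -0.004 and 0.004 m and z of punch4_mid in the frame of clip1 between -0.004 and 0.003 m and x of punch4_tip in the frame of clip1 above 0.03 m and angle between the x axis of punch4_mid and the x axis of clip1, either way round below 0.08 rad) or (x of punch4_mid in the frame of clip2 between -0.012 and 0.012 m and y of punch4_mid in the frame of clip2 between -0.004 and 0.004 m and z of punch4_mid in the frame of clip2 between -0.004 and 0.003 m and x of punch4_tip in the frame of clip2 above 0.03 m and angle between the x axis of punch4_mid and the x axis of clip2, either way round below 0.08 rad) or (x of punch4_mid in the frame of clip3 between -0.012 and 0.012 m and y of punch4_mid in the frame of clip3 between -0.004 and 0.004 m and z of punch4_mid in the frame of clip3 between -0.004 and 0.003 m and x of punch4_tip in the frame of clip3 above 0.03 m and angle between the x axis of punch4_mid and the x axis of clip3, either way round below 0.08 rad) or (x of punch4_mid in the frame of clip4 between -0.012 and 0.012 m and y of punch4_mid in the frame of clip4 between -0.004 and 0.004 m and z of punch4_mid in the frame of clip4 between -0.004 and 0.003 m and x of punch4_tip in the frame of clip4 above 0.03 m and angle between the x axis of punch4_mid and the x axis of clip4, either way round below 0.08 rad)) and value of joint slide below 0.004 m and velocity of joint slide below 0.01 m/s); the robot touches nothing.
It fails at once if the jar is shifted by more than 25 mm (distance of jar from where it was at the start of the episode above 0.025 m).
It fails at once if the hammer is shifted by more than 25 mm (distance of hammer from where it was at the start of the episode above 0.025 m).
Of punch0, punch1, punch2, punch3, punch4 only 4 to 5 are there at a start; the rules pass over those that are not, and their reading is None.
At some moment in a run one of punch0, punch1, punch2, punch3, punch4 may be knocked a few centimetres aside while the robot is not near it.
Once in a run the grip may slacken for a moment while it holds something.
It also fails if it takes over 208 s, if anything falls off the work surface, if the arm or the gripper's body presses on something with over 40 N, if the wrist force passes 120 N, or if a joint passes its speed limit or range.

ROBOT

A 6-joint arm with a two-finger parallel gripper is mounted at the origin on the work surface. World frame = base frame: x ahead of the robot, y to its left, z up, the work surface at z = 0. Lengths are in m, angles in rad, forces in N, time in s.
With the tool pointing down it reaches from about 0.25 to 0.85 m from the base axis. Payload 12.5 kg.
Tool frame: the origin (TCP) lies between the finger pads; the fingertips stand 8 mm ahead of it and the grasp point (between the pads) lies 11 mm behind it; z points along the fingers, y is the line along which they close (so a half turn about z gives the same grasp; the last joint's range is limited). The gripper opens to 93 mm and grips with 3 to 60 N. Pads are 15 mm wide; open, the fingers measure 128 mm over their backs; the gripper's body (75 mm by 188 mm) begins 65 mm behind the grasp point.
Start: joints at [1.063, 0.351, 1.652, -0, 1.139, -0.085], TCP at [0.226, 0.502, 0.227] pointing down, gripper open.
Joint ranges: [-2.75, 2.75], [-0.79, 2.1], [0.01, 2.65], [-1.57, 4.71], [0.07, 3.14], [-2.87, 2.87]. Speed limits (rad/s): [2.22, 2.22, 2.79, 3.14, 3.14, 3.14].

INTERFACE

Orientations are given as a unit quaternion [w, x, y, z].
In Python, from plant import manip gives the robot as it stands. The module is installed in compiled form; this text tells all that it offers.
- The arm moves only by the tool move_arm, never from a script. Its argument "increments" is a list that holds one entry, the list of rows, each a list of 5 numbers: the finger opening in mm, from 0 to 93, then the shift along the tool's x, y, z in mm, then the turn about the tool's z in rad. A call has 1 to 8 rows; each row shifts and turns the commanded pose from where the row before left it, along the tool's axes as they then stand; what a row does not reach is not made up. A row lasts 1/12 s, in which the tool goes at most 41.7 mm and 7.16 degrees, less where a joint would pass 70% of its speed; a pose out of reach is approached as far as the arm can. A call with a gripper value outside its range is refused whole. The fingers move at their own pace and stop on an object; "force" is the grip in N (left out, the last holds). Time passes only in rows, so rows that do not move let the fingers close. It gives the time, the measured TCP pose, the force, the opening and the grip force at its end, in the units of the state.
- manip.observe(): the state, without advancing time (a new reading comes with each control period).
- manip.grab_frame(name): name is "side" or "top" or "wrist"; returns the picture (400x640x3 uint8, blue, green, red); there is no depth.
- manip.camera_info(name): a dict with "mtx" (3x3 intrinsics, pixels), "origin" and "orientation" of the camera in the world. Camera axes: x right, y up, looking along -z (the intrinsics and any distortion apply to the point x, -y, -z); pixel columns grow to the right and rows downward; lengths in m; the calibration is good to about 2 mm. A picture is of the moment at which its call begins: read the wrist's pose just before it. camera_info takes no time and is no camera call; for the wrist camera it gives the pose at the moment of the call.
- manip.hand_in(): hands the job in; it is judged then, once.
The state is a dict: "clock": time; "q": joint angles; "qd": joint speeds; "tau": joint torques, N m; "position": TCP position; "eef_rot": TCP orientation; "wrist_force": force on the tool from outside, world axes, zero at the start; "ft_torque": the same for the moment, N m; "opening": finger opening in m; "finger_force": force on a finger pad.
Only numpy, scipy, OpenCV 4.12 (cv2) and the standard library are available. Lean on these libraries where they do the work, as an engineer would, in place of code of your own. Each camera call takes 0.05 s, during which the arm holds its last target. There are 200 camera calls.

## Working session

There is one attempt and no reset: what is moved stays moved. The work goes in short steps, Python scripts to look and compute and a tool call to move; the robot and the scene stay as the last step left them, time stands still between calls to the robot, and variables do not carry over. Pictures are saved under pics/ and viewed, at most 14 in all, crops included, and the job is handed in when it is done.

Besides the shell and the picture viewer there is one more tool, called after "Emit:" as name([rows], argument=value, ...), one row to a line, values as JSON. move_arm: Moves the arm, as the interface text tells. Its arguments: {"type":"object","properties":{"increments":{"type":"array"},"force":{"type":"number"}},"required":["increments"]}

```bash
mkdir -p pics; cat > h.py <<'E'
import numpy as np, cv2
from plant import manip
from scipy.spatial.transform import Rotation as R
def rot(q): return R.from_quat([q[1],q[2],q[3],q[0]]).as_matrix()
def ray(ci,u,v):
    K=np.array(ci["mtx"]); d=np.array([(u-K[0,2])/K[0,0],-(v-K[1,2])/K[1,1],-1.])
    return np.array(ci["origin"]),rot(ci["orientation"])@d
def plane(ci,u,v,z):
    o,d=ray(ci,u,v); return o+d*(z-o[2])/d[2]
def proj(ci,p):
    K=np.array(ci["mtx"]); c=rot(ci["orientation"]).T@(np.array(p)-np.array(ci["origin"]))
    return np.array([K[0,0]*c[0]/-c[2]+K[0,2],K[1,1]*-c[1]/-c[2]+K[1,2]])
def st():
    s=manip.observe(); print(round(s["clock"],2),np.round(s["position"],4),"R",np.round(rot(s["eef_rot"]),3).tolist(),"q",np.round(s["q"],2),"F",np.round(s["wrist_force"],1),"op",round(s["opening"],4)); return s
E
python3 - <<'E'
from h import *
st()
for n in ("top","side","wrist"):
    ci=manip.camera_info(n); print(n,ci)
    f=manip.grab_frame(n); cv2.imwrite(f"pics/{n}0.png",f)
E
```

```text
0.0 [0.2255 0.5013 0.2261] R [[-0.912, 0.41, -0.001], [0.41, 0.912, -0.001], [0.0, -0.001, -1.0]] q [ 1.06  0.35  1.65 -0.    1.14 -0.08] F [-0.5 -1.1 -1.1] op 0.093
top {'mtx': array([[425.65436987,   0.        , 328.09715093],
       [  0.        , 425.65436987, 198.95808975],
       [  0.        ,   0.        ,   1.        ]]), 'origin': array([ 0.35020564, -0.0183907 ,  1.32986577]), 'orientation': array([-0.69383699, -0.06826468,  0.05920731,  0.7144401 ])}
side {'mtx': array([[477.20576227,   0.        , 328.12452931],
       [  0.        , 477.20576227, 199.50260631],
       [  0.        ,   0.        ,   1.        ]]), 'origin': array([-0.0920035 ,  1.2626383 ,  0.87647695]), 'orientation': array([-0.20676266, -0.12424855,  0.48566782,  0.84020133])}
wrist {'mtx': array([[302.21750336,   0.        , 320.36717584],
       [  0.        , 302.21750336, 201.58794824],
       [  0.        ,   0.        ,   1.        ]]), 'origin': array([0.153988 , 0.5333602, 0.3833117]), 'orientation': array([ 0.8309845 , -0.11971819, -0.07733411,  0.53772832])}
```

View pics/top0.png

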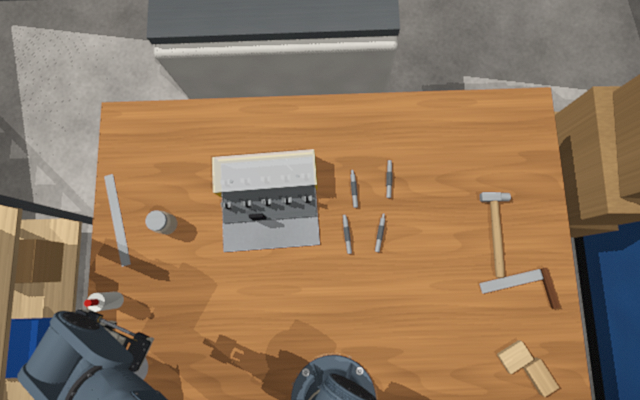

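View pics/side0.png

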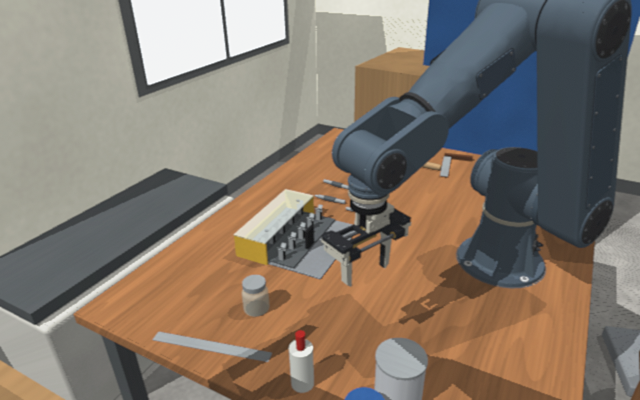

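The top view shows the rack at about (265,200), with four punches at (353,188), (389,178), (347,234) and (380,232). The jar is at (158,221) and the hammer at (495,235). The side view agrees. I'll enlarge the top view for detail.

```bash
python3 - <<'E'
from h import *
f=cv2.imread("pics/top0.png"); c=f[140:260,205:405]; cv2.imwrite("pics/c1.png",cv2.resize(c,None,fx=4,fy=4,interpolation=cv2.INTER_CUBIC))
ci=manip.camera_info("top")
for u,v,z in [(353,188,.009),(389,178,.009),(347,234,.009),(380,232,.009),(213,192,.081),(316,184,.081),(258,217,.08),(222,250,.0),(320,243,0),(158,221,.09),(495,235,.02)]: print(u,v,np.round(plane(ci,u,v,z),3))
E
```

```text
353 188 [ 0.624 -0.085  0.009]
389 178 [ 0.653 -0.2    0.009]
347 234 [ 0.479 -0.06   0.009]
380 232 [ 0.482 -0.163  0.009]
213 192 [0.61  0.34  0.081]
316 184 [0.625 0.03  0.081]
258 217 [0.53  0.204 0.08 ]
222 250 [0.441 0.331 0.   ]
320 243 [0.454 0.024 0.   ]
158 221 [0.526 0.498 0.09 ]
495 235 [ 0.462 -0.513  0.02 ]
```

View pics/c1.png

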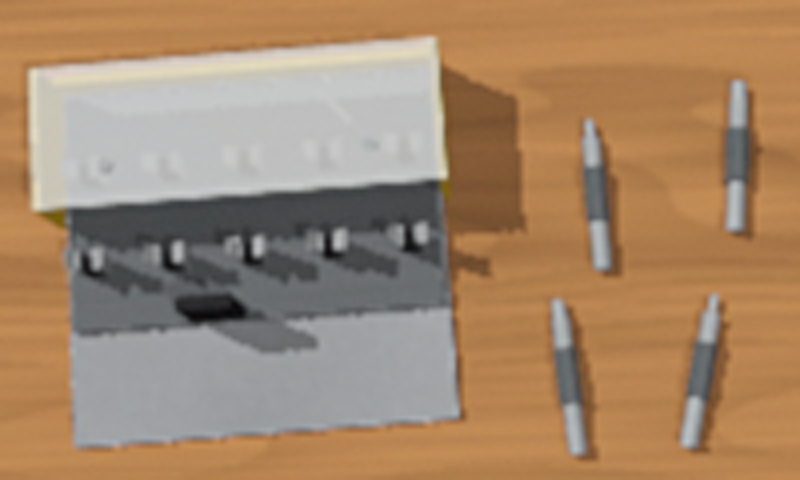

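The crop shows all four punches with the narrow tip up the picture (+x, towards the hood). All five stations are empty and the tab is at crop (210,307). The rack is yawed about 0.048 rad. Next I move the tool over the tab with its y axis along the rack's x.

Emit:
move_arm([
  [[93,0,0,0,0.122],[93,0,0,0,0.122],[93,0,0,0,0.122],[93,0,0,0,0.122],[93,0,0,0,0.122],[93,0,0,0,0.122],[93,0,0,0,0.122],[93,0,0,0,0.122]],
])

```text
clock: 0.82
position: [0.2256, 0.5014, 0.2264]
eef_rot: [0.0, 0.646, 0.763, -0.0]
wrist_force: [0.3, -0.6, 0.2]
opening: 0.0931
finger_force: 0.0
```

Emit:
move_arm([
  [[60,0,0,0,0.122],[60,-25,24,3,0],[60,-25,24,3,0],[60,-25,24,3,0],[60,-25,24,3,0],[60,-25,24,3,0],[60,-25,24,3,0],[60,-25,24,3,0]],
])

```text
clock: 1.48
position: [0.4031, 0.3338, 0.2054]
eef_rot: [-0.0, 0.689, 0.725, -0.0]
wrist_force: [0.2, 0.8, 0.1]
opening: 0.0603
finger_force: 0.0
```

Emit:
move_arm([
  [[60,-25,24,3,0],[60,-25,24,0,0],[60,-25,24,0,0],[60,-25,24,0,0],[60,-25,24,0,0],[60,0,0,0,0],[60,0,0,0,0]],
])

```text
clock: 2.07
position: [0.5288, 0.2152, 0.2021]
eef_rot: [-0.0, 0.69, 0.724, -0.0]
wrist_force: [0.3, 0.8, -1.5]
opening: 0.06
finger_force: 0.0
```

```bash
python3 - <<'E'
from h import *
st(); ci=manip.camera_info("wrist"); print(ci); print(rot(ci["orientation"]))
cv2.imwrite("pics/w1.png",manip.grab_frame("wrist"))
E
```

```text
2.07 [0.5288 0.2152 0.2021] R [[-0.048, 0.999, -0.001], [0.999, 0.048, -0.0], [-0.0, -0.001, -1.0]] q [0.3  0.41 1.62 0.   1.11 0.26] F [ 0.3  0.8 -1.5] op 0.06
{'mtx': array([[302.21750336,   0.        , 320.36717584],
       [  0.        , 302.21750336, 201.58794824],
       [  0.        ,   0.        ,   1.        ]]), 'origin': array([0.52534931, 0.29340941, 0.35927723]), 'orientation': array([ 0.989539  , -0.14224714, -0.00321689,  0.02383228])}
[[ 9.98843348e-01 -4.62507605e-02 -1.31466165e-02]
 [ 4.80811319e-02  9.58395547e-01  2.81364852e-01]
 [-4.13679658e-04 -2.81671515e-01  9.59510806e-01]]
```

View pics/w1.png

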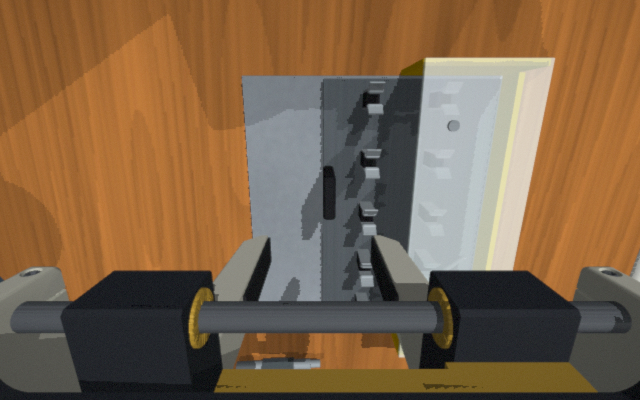

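The wrist view shows the tab top at about (329,192), the hood's front-left corner at (424,60), the front edge running down to about (414,235), and the flared jaw tops near (374,93), (371,161) and (368,219).

```bash
python3 - <<'E'
from h import *
f=cv2.imread("pics/w1.png"); ci=manip.camera_info("wrist")
cv2.imwrite("pics/w1c.png",cv2.resize(f[50:280,230:470],None,fx=3.3,fy=2.6*0+2.6,interpolation=cv2.INTER_CUBIC))
for n,u,v,z in [("tab",323,167,.08),("tab",334,167,.08),("tab",334,219,.08),("tabc",329,193,.08),("hood",424,60,.081),("hood2",414,235,.081),("plateL",243,77,.003),("plateBL",253,300,.003),("slide f",323,80,.014),("slide f2",322,300,.014)]:
    print(n,np.round(plane(ci,u,v,z),4))
E
```

```text
tab [0.5291 0.2461 0.08  ]
tab [0.5394 0.2466 0.08  ]
tab [0.5426 0.1953 0.08  ]
tabc [0.5362 0.2214 0.08  ]
hood [0.6095 0.3414 0.081 ]
hood2 [0.6228 0.1828 0.081 ]
plateL [0.4376 0.3278 0.003 ]
plateBL [0.4449 0.0461 0.003 ]
slide f [0.5254 0.328  0.014 ]
slide f2 [0.5381 0.0583 0.014 ]
```

View pics/w1c.png

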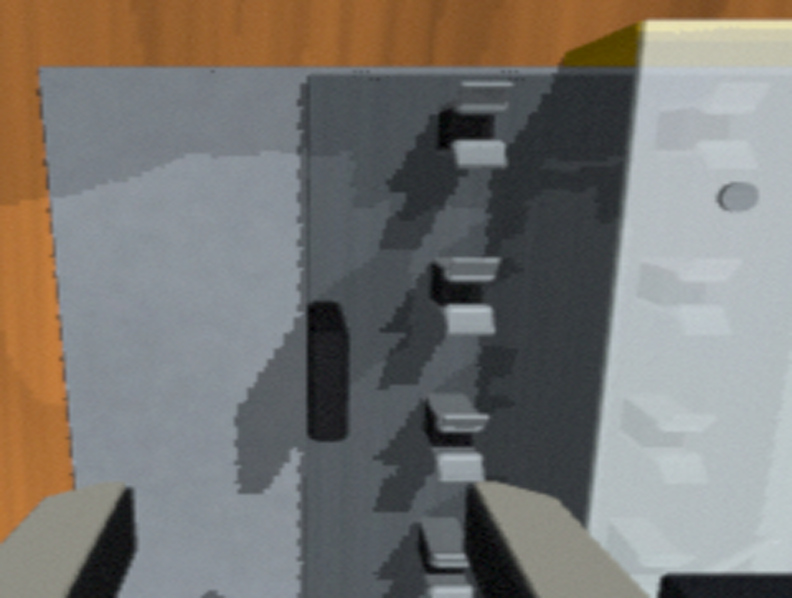

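Emit:
move_arm([
  [[40,0,7,0,0],[40,0,0,25,0],[40,0,0,25,0],[40,0,0,25,0],[40,0,0,25,0],[40,0,0,25,0],[40,0,0,22,0],[40,0,0,0,0]],
], force=40)

```text
clock: 2.78
position: [0.5327, 0.217, 0.0519]
eef_rot: [-0.002, 0.689, 0.725, -0.003]
wrist_force: [-0.5, -0.2, -1.4]
opening: 0.0402
finger_force: 0.0
```

Emit:
move_arm([
  [[10,0,0,0,0],[10,0,0,0,0],[10,0,0,0,0],[10,0,0,0,0],[10,0,0,0,0],[10,0,0,0,0]],
])

```text
clock: 3.28
position: [0.5364, 0.217, 0.0568]
eef_rot: [0.001, 0.689, 0.724, 0.001]
wrist_force: [2.2, 1.1, 5.7]
opening: 0.0117
finger_force: 40.0
```

Emit:
move_arm([
  [[10,0,-11,0,0],[10,0,-11,0,0],[10,0,-11,0,0],[10,0,-11,0,0],[10,0,-11,0,0],[10,0,-11,0,0],[10,0,-11,0,0],[10,0,-9,0,0]],
])

```text
clock: 3.95
position: [0.4519, 0.2132, 0.057]
eef_rot: [0.002, 0.689, 0.725, 0.004]
wrist_force: [69.9, -5.7, -58.8]
opening: 0.0119
finger_force: 39.9
```

Emit:
move_arm([
  [[10,0,-1,0,0],[10,0,0,0,0],[10,0,0,0,0],[10,0,0,0,0],[10,0,0,0,0]],
])

```text
clock: 4.37
position: [0.4521, 0.2131, 0.057]
eef_rot: [0.002, 0.689, 0.724, 0.004]
wrist_force: [15.8, 1.4, -2.6]
opening: 0.0119
finger_force: 40.0
```

The slide is out: the TCP moved 84.4 mm and the force showed the stop. I'll release, lift, turn to the punch grasp yaw and look at the clips.

Emit:
move_arm([
  [[34,0,0,0,0],[34,0,0,0,0],[34,0,0,0,0],[34,0,0,-20,0],[34,0,0,-25,0],[60,0,0,-25,-0.121],[60,0,0,-25,-0.121],[60,0,0,-25,-0.121]],
])

```text
clock: 5.03
position: [0.4476, 0.2122, 0.1767]
eef_rot: [-0.0, 0.545, 0.839, -0.0]
wrist_force: [-0.4, 0.4, 0.7]
opening: 0.0497
finger_force: 0.0
```

Emit:
move_arm([
  [[60,0,0,-25,-0.121],[60,0,0,-25,-0.121],[60,0,0,0,-0.121],[60,0,0,0,-0.121],[60,0,0,0,-0.121],[60,0,0,0,-0.121],[60,0,0,0,-0.121],[60,0,0,0,-0.121]],
])

```text
clock: 5.7
position: [0.4478, 0.2122, 0.2254]
eef_rot: [-0.001, 0.092, 0.996, -0.0]
wrist_force: [-0.1, -0.5, -0.1]
opening: 0.0602
finger_force: 0.0
```

Emit:
move_arm([
  [[60,0,0,0,-0.121],[60,0,0,0,-0.119],[60,-25,-7,0,0],[60,-25,-7,0,0],[60,-25,-7,0,0],[60,-25,-7,0,0],[60,0,0,0,0],[60,0,0,0,0]],
])

```text
clock: 6.37
position: [0.5496, 0.189, 0.2249]
eef_rot: [-0.001, -0.025, 1.0, -0.0]
wrist_force: [-1.5, 0.0, 0.3]
opening: 0.06
finger_force: 0.0
```

```bash
python3 - <<'E'
from h import *
st(); f=manip.grab_frame("wrist"); ci=manip.camera_info("wrist")
cv2.imwrite("pics/w2.png",f)
Rz=np.array([[np.cos(.048),-np.sin(.048)],[np.sin(.048),np.cos(.048)]])
for k in range(5):
    p=np.array([.4521,.2145])+Rz@np.array([.08,(k-2)*.062-.031]); print(k,p.round(4),[proj(ci,[*(p+Rz@np.array([dx,dy])),.062]).round(0) for dx,dy in ((-.036,0),(.036,0))])
E
```

```text
6.37 [0.5496 0.189  0.2249] R [[-0.999, -0.049, -0.002], [-0.049, 0.999, -0.0], [0.002, -0.0, -1.0]] q [ 0.25  0.41  1.57  0.    1.16 -1.37] F [-1.5  0.   0.3] op 0.06
0 [0.5394 0.0635] [array([200., 140.]), array([208., 206.])]
1 [0.5365 0.1254] [array([260., 140.]), array([263., 206.])]
2 [0.5335 0.1874] [array([320., 140.]), array([319., 206.])]
3 [0.5305 0.2493] [array([379., 140.]), array([375., 206.])]
4 [0.5275 0.3112] [array([438., 140.]), array([431., 206.])]
```

View pics/w2.png

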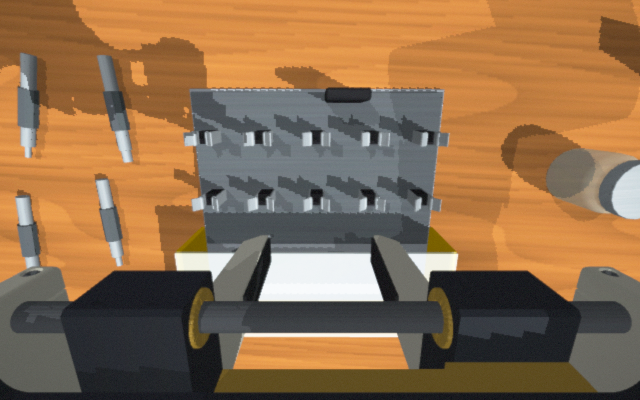

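The view shows the slide staying out with its ten jaw pairs: front row at v≈138, rear row at v≈200, u≈200 to 440. The tab is at (348,94). The four punches are at left, at (28,105), (115,107), (26,232) and (108,221). I'll measure the jaws and punches by masks.

```bash
cat >> h.py <<'E'
def punches(f,ci,umin=0,umax=640,vmax=268,amin=500,amax=4000):
    h=cv2.cvtColor(f,cv2.COLOR_BGR2HSV); m=((h[...,1]<75)&(h[...,2]>50)).astype(np.uint8)*255
    m[:, :umin]=0; m[:,umax:]=0; m[vmax:]=0; m=cv2.morphologyEx(m,cv2.MORPH_OPEN,np.ones((3,3)))
    out=[]
    for c in cv2.findContours(m,cv2.RETR_EXTERNAL,cv2.CHAIN_APPROX_NONE)[0]:
        a=cv2.contourArea(c)
        if not amin<a<amax: continue
        P=np.array([plane(ci,u,v,.009)[:2] for u,v in c[:,0]]).astype(np.float32)
        (cx,cy),(w,hh),_=cv2.minAreaRect(P); b=cv2.boxPoints(((cx,cy),(w,hh),_))
        vx,vy,_,_=cv2.fitLine(P,cv2.DIST_L2,0,.01,.01).ravel()
        if vx<0: vx,vy=-vx,-vy
        print("area",a,"px",c[:,0].mean(0).round(),"mid",round(cx,4),round(cy,4),"LxW",round(max(w,hh),4),round(min(w,hh),4),"yaw",round(float(np.arctan2(vy,vx)),3)); out.append((cx,cy))
    return out
E
python3 - <<'E'
from h import *
f=cv2.imread("pics/w2.png"); ci=manip.camera_info("wrist"); punches(f,ci,0,170,amin=200)
g=f.min(2)
m=((g>125)).astype(np.uint8); m[:,:170]=0; m[:,460:]=0; m[:100]=0; m[215:]=0
n,_,s,c=cv2.connectedComponentsWithStats(m)
for i in range(1,n):
    if s[i,4]>8:
        u,v=c[i]; print(s[i],np.round(c[i],1),plane(ci,u,v,.060)[:2].round(4))
cv2.imwrite("pics/w2c.png",cv2.resize(f[120:220,180:450],None,fx=2.96,fy=5,interpolation=cv2.INTER_CUBIC))
E
```

```text
area 1095.5 px [ 27. 232.] mid 0.642 -0.195 LxW 0.1053 0.0247 yaw -0.096
area 1110.0 px [110. 221.] mid 0.6236 -0.083 LxW 0.1215 0.0226 yaw 0.045
area 1452.0 px [115. 108.] mid 0.4804 -0.056 LxW 0.1213 0.0218 yaw 0.099
area 1582.0 px [ 28. 104.] mid 0.4823 -0.1593 LxW 0.1206 0.0231 yaw -0.225
[439 103   4  28  32] [440.5 116.1] [0.4675 0.3085]
[205 131  16  16 190] [212.2 137.9] [0.5014 0.0734]
[263 131  10  16 126] [267.5 138.5] [0.499  0.1312]
[184 133  15  13 153] [191.1 139.9] [0.5046 0.0512]
[243 132  12  15 140] [249.2 139.5] [0.501  0.1121]
[302 132  10  15 144] [306.5 139.1] [0.4976 0.172 ]
[321 132  10  15 135] [325.5 138.8] [0.4962 0.1919]
[361 132   9  15 121] [365.3 139.4] [0.4948 0.2335]
[378 132  13  15 149] [384.  138.8] [0.4932 0.2531]
[421 132   7  15  85] [424.1 139.2] [0.4915 0.2951]
[436 133   4  22  35] [437.6 142.8] [0.4945 0.3098]
[447 133   3  14  20] [447.8 139.3] [0.4903 0.3199]
[432 183   2  13  13] [432.5 189. ] [0.5444 0.3122]
[212 190  15  22 163] [218.3 200.7] [0.5697 0.0768]
[266 192   9  20 118] [270.3 202.6] [0.5689 0.1344]
[191 197  14  14 164] [197.9 203.5] [0.5741 0.0539]
[247 197  12  15 147] [252.3 204. ] [0.5716 0.1144]
[303 197  10  15 127] [307.4 204.1] [0.5687 0.1756]
[321 197   9  15 103] [325.  204.2] [0.5677 0.1953]
[359 197   8  15 100] [362.5 204.3] [0.5657 0.237 ]
[375 197  11  15 122] [380.  204.3] [0.5648 0.2565]
[415 198   7  14  72] [417.7 204.4] [0.5628 0.2984]
[430 199   3  13  29] [431.  204.6] [0.5623 0.3133]
[439 200   3  11  15] [439.9 205.5] [0.5629 0.3234]
```

View pics/w2c.png

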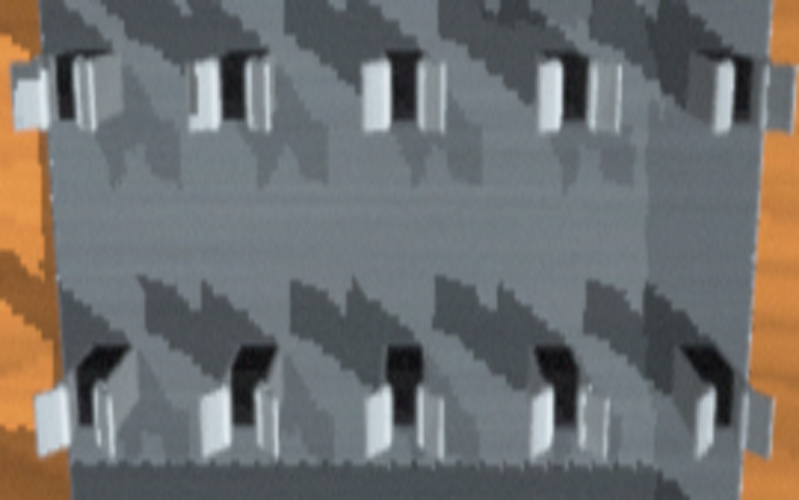

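```bash
cat >> h.py <<'E'
def go(x,y,yaw,z,s=None):
    s=s or manip.observe(); M=rot(s["eef_rot"]); cur=np.arctan2(-M[0,1],M[1,1]); p=np.array(s["position"])
    ax=np.array([-np.cos(yaw),-np.sin(yaw)]); ay=np.array([-np.sin(yaw),np.cos(yaw)]); d=np.array([x,y])-p[:2]
    print("turn",round(cur-yaw,3),"dx %.1f dy %.1f dz %.1f"%(1e3*d@ax,1e3*d@ay,1e3*(p[2]-z)))
E
python3 - <<'E'
from h import *
go(.4804,-.056,.099,.15)
ci=manip.camera_info("wrist"); print(plane(ci,348.5,91,.08))
E
```

```text
turn -0.049 dx 92.4 dy -237.3 dz 75.1
[0.44946201 0.21062602 0.08      ]
```

Emit:
move_arm([
  [[60,0,0,0,-0.049],[60,13.2,-33.9,8,0],[60,13.2,-33.9,8,0],[60,13.2,-33.9,11,0],[60,13.2,-33.9,12,0],[60,13.2,-33.9,12,0],[60,13.2,-33.9,12,0],[60,13.2,-33.9,12,0]],
])

```text
clock: 7.08
position: [0.4795, -0.0565, 0.1504]
eef_rot: [-0.0, -0.05, 0.999, 0.0]
wrist_force: [0.6, 0.0, 0.1]
opening: 0.06
finger_force: 0.0
```

Emit:
move_arm([
  [[60,0,0,0,0],[60,0,0,0,0],[60,0,0,0,0]],
])

```text
clock: 7.33
position: [0.481, -0.0551, 0.1511]
eef_rot: [0.0, -0.05, 0.999, 0.0]
wrist_force: [-0.1, -0.1, -0.1]
opening: 0.0597
finger_force: 0.0
```

```bash
python3 - <<'E'
from h import *
st(); f=manip.grab_frame("wrist"); ci=manip.camera_info("wrist"); cv2.imwrite("pics/w3.png",f)
punches(f,ci,amin=300,amax=6000,vmax=300)
E
```

```text
7.33 [ 0.481  -0.0551  0.1511] R [[-0.995, -0.099, 0.0], [-0.099, 0.995, 0.0], [-0.0, 0.0, -1.0]] q [-0.21  0.33  1.89  0.    0.92 -1.88] F [-0.1 -0.1 -0.1] op 0.0597
area 1760.5 px [ 34. 286.] mid 0.6188 -0.3694 LxW 0.0771 0.0406 yaw -1.227
area 453.5 px [284. 281.] mid 0.5866 -0.0859 LxW 0.0484 0.0171 yaw 0.046
area 1760.5 px [240. 270.] mid 0.5759 -0.1381 LxW 0.0963 0.0371 yaw -0.474
area 1549.5 px [319. 189.] mid 0.4817 -0.0563 LxW 0.1213 0.0167 yaw 0.103
area 1635.5 px [218. 180.] mid 0.4828 -0.1604 LxW 0.1213 0.0192 yaw -0.221
```

View pics/w3.png

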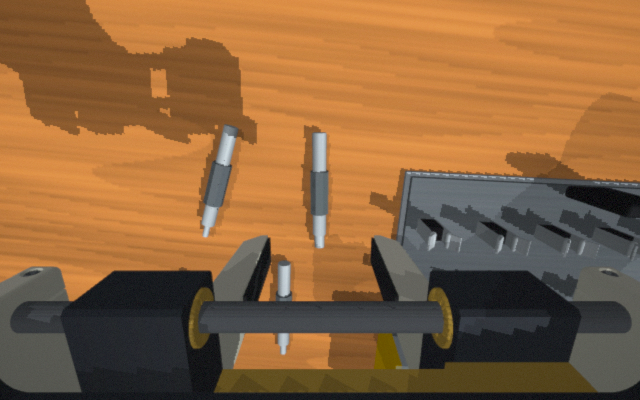

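The view shows the target punch between the fingers with its grip at (319,193) and tip down at (320,245); the second punch is at (219,183). I descend and grip.

Emit:
move_arm([
  [[60,0,-1,20,0],[60,0,0,25,0],[60,0,0,25,0],[60,0,0,25,0],[60,0,0,20,0],[60,0,0,14,0],[60,0,0,8,0],[60,0,0,4,0]],
], force=50)

```text
clock: 8.05
position: [0.4813, -0.0558, 0.0091]
eef_rot: [-0.0, -0.05, 0.999, 0.0]
wrist_force: [-0.1, -0.0, -0.4]
opening: 0.0601
finger_force: 0.0
```

Emit:
move_arm([
  [[60,0,0,0,0],[10,0,0,0,0],[10,0,0,0,0],[10,0,0,0,0],[10,0,0,0,0],[10,0,0,0,0],[10,0,0,0,0],[10,0,0,0,0]],
])

```text
clock: 8.72
position: [0.4814, -0.0569, 0.0098]
eef_rot: [0.0, -0.05, 0.999, -0.0]
wrist_force: [0.1, 0.6, -0.3]
opening: 0.0179
finger_force: 1.1
```

```bash
python3 - <<'E'
from h import *
st(); go(.5304,.2465,.048,.13)
E
```

```text
8.72 [ 0.4814 -0.0569  0.0098] R [[-0.995, -0.099, 0.0], [-0.099, 0.995, -0.0], [-0.0, -0.0, -1.0]] q [-0.21  0.59  1.96  0.    0.6  -1.88] F [ 0.1  0.6 -0.3] op 0.0179
turn 0.051 dx -63.5 dy 300.7 dz -120.2
```

Emit:
move_arm([
  [[10,0,0,0,0],[10,0,0,0,0],[10,0,0,-10,0],[10,0,0,-20,0],[10,0,0,-30,0],[10,0,0,-30,0],[10,0,0,-20,0],[10,0,0,-10,0.051]],
])

```text
clock: 9.38
position: [0.4821, -0.0571, 0.1328]
eef_rot: [0.002, -0.024, 1.0, -0.0]
wrist_force: [0.4, -0.2, -1.5]
opening: 0.0175
finger_force: 50.0
```

Emit:
move_arm([
  [[10,-4,20,0,0],[10,-9,40,0,0],[10,-9,41,0,0],[10,-9,41,0,0],[10,-9,41,0,0],[10,-9,40,0,0],[10,-9,40,0,0],[10,-5,38,0,0]],
])

```text
clock: 10.05
position: [0.5296, 0.2482, 0.1303]
eef_rot: [0.0, -0.024, 1.0, 0.0]
wrist_force: [0.9, 0.4, -1.9]
opening: 0.0172
finger_force: 50.0
```

Emit:
move_arm([
  [[10,0,0,0,0],[10,0,0,0,0],[10,0,0,0,0],[10,0,0,0,0]],
])

```text
clock: 10.38
position: [0.5294, 0.2448, 0.1298]
eef_rot: [-0.0, -0.024, 1.0, -0.0]
wrist_force: [0.2, -0.7, -0.3]
opening: 0.0173
finger_force: 50.0
```

```bash
python3 - <<'E'
from h import *
st(); go(.5304,.2465,.048,.075)
f=manip.grab_frame("wrist"); ci=manip.camera_info("wrist"); cv2.imwrite("pics/w4.png",f)
E
```

```text
10.38 [0.5294 0.2448 0.1298] R [[-0.999, -0.047, -0.0], [-0.047, 0.999, -0.0], [0.0, -0.0, -1.0]] q [ 0.35  0.52  1.65 -0.    0.97 -1.26] F [ 0.2 -0.7 -0.3] op 0.0173
turn -0.001 dx -1.1 dy 1.7 dz 54.8
```

View pics/w4.png

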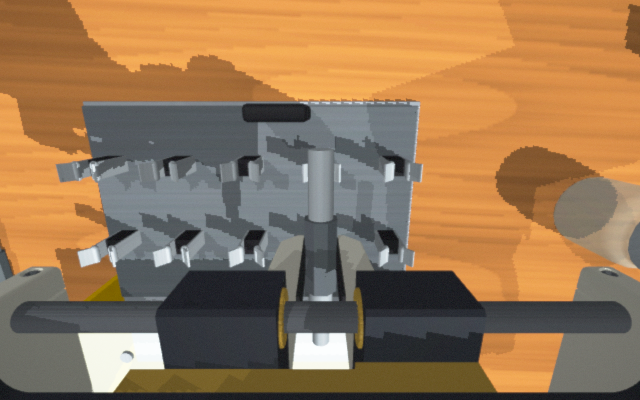

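The picture shows the held punch straight at u≈320, and station 3's front jaws span 302–340, so they are in line. The opening is unchanged at 17.3 mm. I press it in.

Emit:
move_arm([
  [[10,-1,1,10,0],[10,0,0,15,0],[10,0,0,15,0],[10,0,0,10,0],[10,0,0,6,0],[10,0,0,6,0],[10,0,0,6,0],[10,0,0,6,0]],
])

```text
clock: 11.1
position: [0.5311, 0.2467, 0.0558]
eef_rot: [0.001, -0.024, 1.0, -0.0]
wrist_force: [0.5, -2.1, 5.6]
opening: 0.017
finger_force: 50.0
```

Emit:
move_arm([
  [[10,0,0,5,0],[10,0,0,4,0],[10,0,0,2,0],[10,0,0,1,0],[10,0,0,0,0],[10,0,0,0,0]],
])

```text
clock: 11.6
position: [0.5316, 0.2467, 0.0454]
eef_rot: [0.001, -0.024, 1.0, -0.0]
wrist_force: [-2.9, -8.5, 18.0]
opening: 0.0171
finger_force: 50.0
```

Emit:
move_arm([
  [[36,0,0,0,0],[36,0,0,0,0],[36,0,0,0,0],[36,0,0,-10,0],[36,0,0,-25,0],[60,0,0,-30,0],[60,0,0,-30,0],[60,0,0,-25,0]],
])

```text
clock: 12.27
position: [0.5307, 0.2472, 0.1663]
eef_rot: [0.001, -0.024, 1.0, 0.0]
wrist_force: [-0.5, 0.1, -0.1]
opening: 0.051
finger_force: 0.0
```

Emit:
move_arm([
  [[60,0,-10,-15,0],[60,0,-30,-20,0],[60,0,-40,0,0],[60,0,-35,0,0],[60,0,-10,0,0],[60,0,0,0,0],[60,0,0,0,0]],
])

```text
clock: 12.85
position: [0.5366, 0.1223, 0.199]
eef_rot: [0.0, -0.024, 1.0, 0.0]
wrist_force: [-0.3, 0.8, 0.6]
opening: 0.0599
finger_force: 0.0
```

```bash
python3 - <<'E'
from h import *
st(); f=manip.grab_frame("wrist"); ci=manip.camera_info("wrist"); cv2.imwrite("pics/w5.png",f)
punches(f,ci,amin=200,amax=6000,vmax=275,umax=330)
for z in (.045,.052): print(proj(ci,[.5304,.2455,z]))
E
```

```text
12.85 [0.5366 0.1223 0.199 ] R [[-0.999, -0.047, 0.0], [-0.047, 0.999, 0.0], [-0.0, 0.0, -1.0]] q [ 0.14  0.38  1.68  0.    1.08 -1.48] F [-0.3  0.8  0.6] op 0.0599
area 1181.5 px [ 55. 253.] mid 0.6463 -0.2021 LxW 0.1126 0.0562 yaw -0.576
area 1050.0 px [150. 234.] mid 0.6133 -0.0834 LxW 0.0998 0.0217 yaw 0.047
area 1687.0 px [ 69. 119.] mid 0.4828 -0.1593 LxW 0.1207 0.0228 yaw -0.223
[436.08410375 189.5857478 ]
[438.56716785 191.23433398]
```

View pics/w5.png

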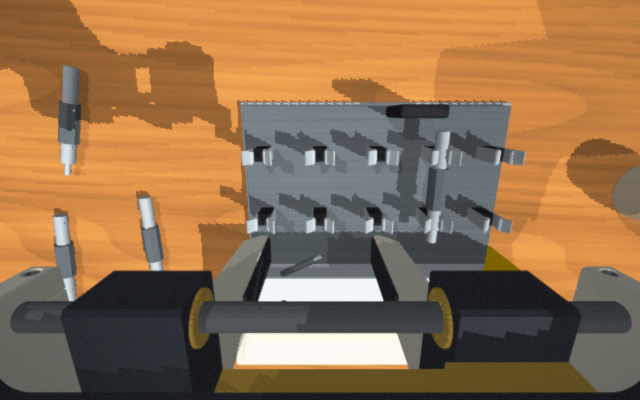

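Punch 1 sits in station 3: head (443,135), tip (432,240), along the jaws. Stations 0, 1, 2 and 4 are free, and the other three punches have not moved. Next is the punch at (69,119).

```bash
python3 - <<'E'
from h import *
ci=manip.camera_info("wrist")
for dx in (-.06,0,.06): print(proj(ci,[.5304+dx,.2458+dx*.048,.045]).round(1))
go(.4828,-.1598,-.222,.10)
E
```

```text
[442.9 131.6]
[436.4 189.6]
[430.5 241.8]
turn 0.27 dx -9.8 dy -287.6 dz 98.9
```

Emit:
move_arm([
  [[60,0,0,0,0.09],[60,0,0,0,0.09],[60,0,0,0,0.09],[60,-1,-25,5,0],[60,-1,-38,5,0],[60,-1,-40,10,0],[60,-1,-40,10,0],[60,-1,-40,15,0]],
])

```text
clock: 13.57
position: [0.5016, -0.0567, 0.1543]
eef_rot: [0.001, 0.109, 0.994, 0.0]
wrist_force: [1.4, 0.1, 0.4]
opening: 0.0602
finger_force: 0.0
```

Emit:
move_arm([
  [[60,-1,-40,10,0],[60,-1,-37,10,0],[60,-1,-20,10,0],[60,-1,-8,10,0],[60,0,0,14,0],[60,0,0,0,0],[60,0,0,0,0]],
])

```text
clock: 14.15
position: [0.4824, -0.1584, 0.0996]
eef_rot: [-0.001, 0.11, 0.994, 0.0]
wrist_force: [0.2, 0.4, 0.5]
opening: 0.0602
finger_force: 0.0
```

```bash
python3 - <<'E'
from h import *
f=manip.grab_frame("wrist"); ci=manip.camera_info("wrist"); cv2.imwrite("pics/w6.png",f)
p=punches(f,ci,amin=600,amax=9000,vmax=300,umin=260,umax=380)
go(.4828,-.1598,-.222,.0098)
E
```

```text
area 2156.5 px [318. 202.] mid 0.4829 -0.1611 LxW 0.1208 0.0176 yaw -0.22
turn 0.002 dx -0.3 dy -1.1 dz 90.4
```

Emit:
move_arm([
  [[60,0,-2,15,0],[60,0,0,22,0],[60,0,0,22,0],[60,0,0,15,0],[60,0,0,9,0],[60,0,0,5,0],[60,0,0,2,0],[60,0,0,0,0]],
])

```text
clock: 14.87
position: [0.4822, -0.1617, 0.0105]
eef_rot: [0.0, 0.11, 0.994, -0.0]
wrist_force: [0.1, 0.5, 0.3]
opening: 0.0601
finger_force: 0.0
```

Emit:
move_arm([
  [[10,0,0,0,0],[10,0,0,0,0],[10,0,0,0,0],[10,0,0,0,0],[10,0,0,0,0],[10,0,0,0,0],[10,0,0,0,0],[10,0,0,0,0]],
])

```text
clock: 15.53
position: [0.4817, -0.1618, 0.0101]
eef_rot: [0.0, 0.111, 0.994, 0.0]
wrist_force: [-0.2, -0.2, 0.7]
opening: 0.0177
finger_force: 50.0
```

```bash
python3 - <<'E'
from h import *
st(); go(.5334,.1837,.048,.13)
E
```

```text
15.53 [ 0.4817 -0.1618  0.0101] R [[-0.975, 0.22, 0.0], [0.22, 0.975, 0.0], [-0.0, 0.0, -1.0]] q [-0.42  0.61  1.9   0.    0.63 -1.76] F [-0.2 -0.2  0.7] op 0.0177
turn -0.27 dx -68.2 dy 342.6 dz -119.9
```

Emit:
move_arm([
  [[10,0,0,-10,0],[10,0,0,-20,0],[10,0,0,-30,0],[10,0,0,-30,0],[10,0,0,-20,0],[10,0,0,-10,-0.09],[10,0,0,0,-0.09],[10,0,0,0,-0.09]],
])

```text
clock: 16.2
position: [0.4819, -0.1619, 0.1315]
eef_rot: [0.001, -0.026, 1.0, -0.0]
wrist_force: [-0.0, -0.1, -1.4]
opening: 0.0172
finger_force: 50.0
```

Emit:
move_arm([
  [[10,-4,20,0,0],[10,-8,38,0,0],[10,-8,40,0,0],[10,-8,40,0,0],[10,-8,40,0,0],[10,-8,40,0,0],[10,-8,40,0,0],[10,-8,40,0,0]],
])

```text
clock: 16.87
position: [0.527, 0.1408, 0.1307]
eef_rot: [0.0, -0.024, 1.0, -0.0]
wrist_force: [0.7, -0.2, 0.1]
opening: 0.0174
finger_force: 50.0
```

Emit:
move_arm([
  [[10,-6,28,0,0],[10,-2,12,0,0],[10,0,5,0,0],[10,0,0,0,0],[10,0,0,0,0],[10,0,0,0,0]],
])

```text
clock: 17.37
position: [0.533, 0.1826, 0.1301]
eef_rot: [-0.0, -0.023, 1.0, -0.0]
wrist_force: [0.5, 0.2, -2.0]
opening: 0.0176
finger_force: 50.0
```

```bash
python3 - <<'E'
from h import *
st(); go(.5334,.1837,.048,.055)
f=manip.grab_frame("wrist"); cv2.imwrite("pics/w7.png",f)
E
```

```text
17.37 [0.533  0.1826 0.1301] R [[-0.999, -0.047, -0.0], [-0.047, 0.999, -0.0], [0.0, -0.0, -1.0]] q [ 0.25  0.49  1.7  -0.    0.95 -1.37] F [ 0.5  0.2 -2. ] op 0.0176
turn -0.001 dx -0.4 dy 1.1 dz 75.1
```

View pics/w7.png

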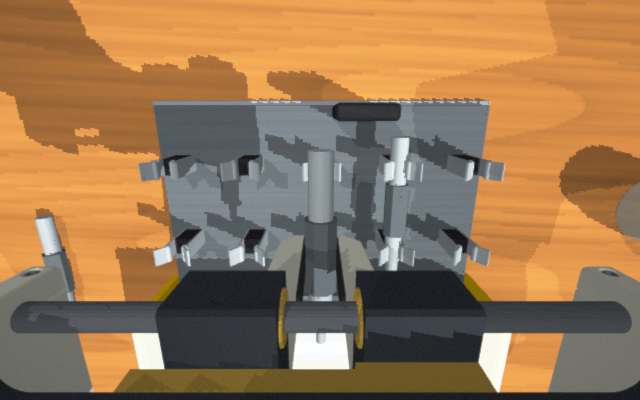

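The held punch is straight at u≈320 and station 2's jaws span 302–341, so they are in line. I press.

Emit:
move_arm([
  [[10,0,1,10,0],[10,0,0,15,0],[10,0,0,15,0],[10,0,0,10,0],[10,0,0,6,0],[10,0,0,6,0],[10,0,0,6,0],[10,0,0,6,0]],
])

```text
clock: 18.08
position: [0.5337, 0.1848, 0.0561]
eef_rot: [0.001, -0.024, 1.0, -0.0]
wrist_force: [0.9, -2.2, 5.5]
opening: 0.0177
finger_force: 50.0
```

Emit:
move_arm([
  [[10,0,0,5,0],[10,0,0,4,0],[10,0,0,2,0],[10,0,0,1,0],[10,0,0,0,0],[10,0,0,0,0]],
])

```text
clock: 18.58
position: [0.5343, 0.1849, 0.0457]
eef_rot: [0.001, -0.024, 1.0, -0.0]
wrist_force: [-2.7, -7.1, 16.7]
opening: 0.0176
finger_force: 50.0
```

Emit:
move_arm([
  [[36,0,0,0,0],[36,0,0,0,0],[36,0,0,0,0],[36,0,0,-10,0],[36,0,0,-25,0],[60,0,0,-30,0],[60,0,0,-30,0],[60,0,0,-25,0]],
])

```text
clock: 19.25
position: [0.5332, 0.1853, 0.1666]
eef_rot: [0.001, -0.024, 1.0, 0.0]
wrist_force: [0.5, 0.2, 0.6]
opening: 0.0514
finger_force: 0.0
```

```bash
python3 - <<'E'
from h import *
st(); go(.6236,-.0835,.046,.166)
f=manip.grab_frame("top"); ci=manip.camera_info("top"); punches(f,ci,umin=325,umax=410,vmax=260,amin=60,amax=400); cv2.imwrite("pics/t2.png",f)
E
```

```text
19.25 [0.5332 0.1853 0.1666] R [[-0.999, -0.048, 0.001], [-0.048, 0.999, 0.001], [-0.001, 0.0, -1.0]] q [ 0.25  0.44  1.67  0.    1.02 -1.37] F [0.5 0.2 0.6] op 0.0514
turn 0.002 dx -78.0 dy -272.7 dz 0.6
area 138.0 px [354. 188.] mid 0.6232 -0.0863 LxW 0.1203 0.0165 yaw 0.049
area 141.5 px [389. 179.] mid 0.6521 -0.1984 LxW 0.1207 0.0158 yaw -0.08
```

Both remaining punches are where they were. I go over the one at (0.623, -0.085).

Emit:
move_arm([
  [[60,-5,-18,0,0],[60,-11,-38,0,0],[60,-11,-39,0,0],[60,-11,-39,0,0],[60,-11,-39,0,0],[60,-11,-38,0,0],[60,-11,-36,0,0],[60,-7,-26,0,0]],
])

```text
clock: 19.97
position: [0.6248, -0.0868, 0.1644]
eef_rot: [0.0, -0.023, 1.0, -0.0]
wrist_force: [0.5, 0.3, 0.5]
opening: 0.0598
finger_force: 0.0
```

Emit:
move_arm([
  [[60,0,0,15,0],[60,0,0,20,0],[60,0,0,20,0],[60,0,0,10,0],[60,0,0,0,0],[60,0,0,0,0]],
])

```text
clock: 20.47
position: [0.6242, -0.0837, 0.0994]
eef_rot: [-0.0, -0.024, 1.0, 0.0]
wrist_force: [-0.3, 0.1, -0.4]
opening: 0.0602
finger_force: 0.0
```

```bash
python3 - <<'E'
from h import *
st(); f=manip.grab_frame("wrist"); ci=manip.camera_info("wrist"); cv2.imwrite("pics/w8.png",f)
p=punches(f,ci,amin=600,amax=9000,vmax=300,umin=260,umax=380)
if p: go(*p[0],.047,.0098)
E
```

```text
20.47 [ 0.6242 -0.0837  0.0994] R [[-0.999, -0.048, -0.0], [-0.048, 0.999, 0.0], [0.0, 0.0, -1.0]] q [-0.21  0.64  1.53  0.    0.97 -1.83] F [-0.3  0.1 -0.4] op 0.0602
area 2208.0 px [320. 202.] mid 0.626 -0.0844 LxW 0.1218 0.0176 yaw 0.055
turn 0.001 dx -1.3 dy -0.7 dz 90.3
```

Emit:
move_arm([
  [[60,-1,-1,15,0],[60,0,0,22,0],[60,0,0,22,0],[60,0,0,15,0],[60,0,0,9,0],[60,0,0,5,0],[60,0,0,2,0],[60,0,0,0,0]],
])

```text
clock: 21.18
position: [0.6257, -0.0849, 0.0097]
eef_rot: [0.001, -0.024, 1.0, -0.0]
wrist_force: [0.8, 0.0, 0.3]
opening: 0.06
finger_force: 0.0
```

Emit:
move_arm([
  [[10,0,0,0,0],[10,0,0,0,0],[10,0,0,0,0],[10,0,0,0,0],[10,0,0,0,0],[10,0,0,0,0],[10,0,0,0,0],[10,0,0,0,0]],
])

```text
clock: 21.85
position: [0.6252, -0.0848, 0.009]
eef_rot: [-0.0, -0.024, 1.0, 0.0]
wrist_force: [-0.6, -0.6, 1.4]
opening: 0.0171
finger_force: 50.0
```

```bash
python3 - <<'E'
from h import *
st(); go(.5363,.1220,.048,.13)
E
```

```text
21.85 [ 0.6252 -0.0848  0.009 ] R [[-0.999, -0.048, -0.0], [-0.048, 0.999, 0.0], [0.0, 0.0, -1.0]] q [-0.21  0.77  1.56  0.    0.81 -1.83] F [-0.6 -0.6  1.4] op 0.0171
turn 0.0 dx 78.9 dy 210.8 dz -121.0
```

Emit:
move_arm([
  [[10,0,0,-10,0],[10,0,0,-20,0],[10,0,0,-30,0],[10,0,0,-30,0],[10,0,0,-20,0],[10,0,0,-11,0],[10,7,15,0,0],[10,12,30,0,0]],
])

```text
clock: 22.52
position: [0.6047, -0.0425, 0.1307]
eef_rot: [0.001, -0.023, 1.0, -0.0]
wrist_force: [0.5, 0.6, -1.9]
opening: 0.0175
finger_force: 50.0
```

Emit:
move_arm([
  [[10,13,35,0,0],[10,13,36,0,0],[10,13,35,0,0],[10,11,30,0,0],[10,7,20,0,0],[10,3,10,0,0],[10,0,0,0,0],[10,0,0,0,0]],
])

```text
clock: 23.18
position: [0.5364, 0.1217, 0.1299]
eef_rot: [0.0, -0.024, 1.0, -0.0]
wrist_force: [0.6, 0.5, -1.7]
opening: 0.0177
finger_force: 50.0
```

```bash
python3 - <<'E'
from h import *
st(); go(.5363,.1220,.048,.055)
f=manip.grab_frame("wrist"); cv2.imwrite("pics/w9.png",f)
E
```

```text
23.18 [0.5364 0.1217 0.1299] R [[-0.999, -0.049, 0.0], [-0.049, 0.999, -0.0], [-0.0, -0.0, -1.0]] q [ 0.14  0.47  1.74 -0.    0.93 -1.48] F [ 0.6  0.5 -1.7] op 0.0177
turn 0.001 dx 0.1 dy 0.3 dz 74.9
```

View pics/w9.png

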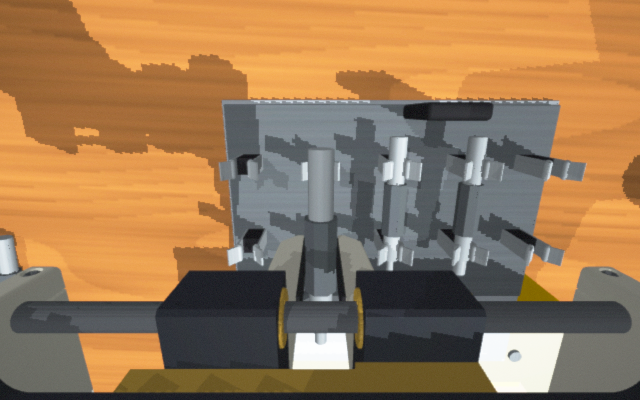

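Two punches are seated, with heads at (399,140) and (477,140). The held one is at u≈320 and station 1's jaws span 302–340. I press.

Emit:
move_arm([
  [[10,0,0,10,0],[10,0,0,15,0],[10,0,0,15,0],[10,0,0,10,0],[10,0,0,6,0],[10,0,0,6,0],[10,0,0,6,0],[10,0,0,6,0]],
])

```text
clock: 23.9
position: [0.5367, 0.122, 0.056]
eef_rot: [0.001, -0.024, 1.0, -0.0]
wrist_force: [0.4, -1.0, 5.3]
opening: 0.0172
finger_force: 50.0
```

Emit:
move_arm([
  [[10,0,0,5,0],[10,0,0,4,0],[10,0,0,2,0],[10,0,0,1,0],[10,0,0,0,0],[10,0,0,0,0]],
])

```text
clock: 24.4
position: [0.5365, 0.122, 0.0448]
eef_rot: [0.0, -0.024, 1.0, -0.0]
wrist_force: [-1.9, -3.8, 9.5]
opening: 0.0174
finger_force: 50.0
```

Emit:
move_arm([
  [[36,0,0,0,0],[36,0,0,0,0],[36,0,0,0,0],[36,0,0,-10,0],[36,0,0,-25,0],[60,0,0,-30,0],[60,0,0,-30,0],[60,0,0,-25,0]],
])

```text
clock: 25.07
position: [0.5363, 0.1223, 0.1667]
eef_rot: [0.001, -0.024, 1.0, 0.0]
wrist_force: [0.3, 0.3, 0.2]
opening: 0.0515
finger_force: 0.0
```

```bash
python3 - <<'E'
from h import *
f=manip.grab_frame("top"); ci=manip.camera_info("top"); p=punches(f,ci,umin=325,umax=420,vmax=260,amin=60,amax=400); st()
if p: go(*p[0],-.085,.166)
E
```

```text
area 141.5 px [389. 179.] mid 0.6521 -0.1984 LxW 0.1207 0.0158 yaw -0.08
25.12 [0.5383 0.1226 0.1711] R [[-0.999, -0.048, 0.008], [-0.048, 0.999, 0.001], [-0.008, 0.001, -1.0]] q [ 0.14  0.41  1.71  0.    1.01 -1.48] F [2.9 0.7 5.3] op 0.0557
turn 0.133 dx -140.7 dy -310.2 dz 5.1
```

Emit:
move_arm([
  [[60,0,0,0,0.066],[60,-8,-18,0,0.066],[60,-17,-36,0,0],[60,-17,-37,0,0],[60,-17,-37,0,0],[60,-17,-37,0,0],[60,-17,-37,0,0],[60,-17,-37,0,0]],
])

```text
clock: 25.78
position: [0.6273, -0.1267, 0.1646]
eef_rot: [0.0, 0.042, 0.999, 0.0]
wrist_force: [0.5, 1.1, 0.5]
opening: 0.0599
finger_force: 0.0
```

Emit:
move_arm([
  [[60,-17,-37,0,0],[60,-10,-24,0,0],[60,-4,-10,10,0],[60,0,0,20,0],[60,0,0,20,0],[60,0,0,16,0],[60,0,0,0,0],[60,0,0,0,0]],
])

```text
clock: 26.45
position: [0.6514, -0.1972, 0.0975]
eef_rot: [-0.001, 0.042, 0.999, 0.0]
wrist_force: [0.2, -0.6, 0.9]
opening: 0.0599
finger_force: 0.0
```

```bash
python3 - <<'E'
from h import *
st(); f=manip.grab_frame("wrist"); ci=manip.camera_info("wrist"); cv2.imwrite("pics/w10.png",f)
p=punches(f,ci,amin=600,amax=9000,vmax=300,umin=260,umax=380)
if p: go(*p[0],-.085,.0098)
E
```

```text
26.45 [ 0.6514 -0.1972  0.0975] R [[-0.997, 0.083, -0.002], [0.083, 0.997, 0.001], [0.002, 0.001, -1.0]] q [-0.36  0.72  1.38  0.    1.04 -1.85] F [ 0.2 -0.6  0.9] op 0.0599
area 2280.0 px [321. 204.] mid 0.6543 -0.1977 LxW 0.1224 0.0179 yaw -0.073
turn 0.002 dx -2.2 dy 0.1 dz 88.9
```

Emit:
move_arm([
  [[60,-2,0,15,-0.008],[60,0,0,22,0],[60,0,0,22,0],[60,0,0,14,0],[60,0,0,8,0],[60,0,0,5,0],[60,0,0,2,0],[60,0,0,0,0]],
])

```text
clock: 27.17
position: [0.6542, -0.1984, 0.0104]
eef_rot: [0.0, 0.038, 0.999, -0.0]
wrist_force: [0.2, -0.8, 0.1]
opening: 0.0597
finger_force: 0.0
```

Emit:
move_arm([
  [[10,0,0,0,0],[10,0,0,0,0],[10,0,0,0,0],[10,0,0,0,0],[10,0,0,0,0],[10,0,0,0,0],[10,0,0,0,0],[10,0,0,0,0]],
])

```text
clock: 27.83
position: [0.6539, -0.1983, 0.0101]
eef_rot: [0.0, 0.038, 0.999, 0.0]
wrist_force: [-0.0, 0.3, 0.7]
opening: 0.0175
finger_force: 50.0
```

```bash
python3 - <<'E'
from h import *
st(); go(.5393,.0600,.048,.13)
E
```

```text
27.83 [ 0.6539 -0.1983  0.0101] R [[-0.997, 0.076, 0.0], [0.076, 0.997, 0.0], [-0.0, 0.0, -1.0]] q [-0.36  0.84  1.4   0.    0.9  -1.86] F [-0.   0.3  0.7] op 0.0175
turn -0.124 dx 102.1 dy 263.5 dz -119.9
```

Emit:
move_arm([
  [[10,0,0,-10,0],[10,0,0,-20,0],[10,0,0,-30,0],[10,0,0,-30,0],[10,0,0,-20,0],[10,0,0,-10,-0.062],[10,0,0,0,-0.062],[10,6,16,0,0]],
])

```text
clock: 28.5
position: [0.6479, -0.1846, 0.1317]
eef_rot: [0.001, -0.025, 1.0, -0.001]
wrist_force: [1.0, 0.1, -1.3]
opening: 0.0172
finger_force: 50.0
```

Emit:
move_arm([
  [[10,12,32,0,0],[10,14,36,0,0],[10,14,36,0,0],[10,14,36,0,0],[10,14,36,0,0],[10,13,32,0,0],[10,9,22,0,0],[10,4,12,0,0]],
])

```text
clock: 29.17
position: [0.5402, 0.0568, 0.1306]
eef_rot: [-0.0, -0.025, 1.0, 0.0]
wrist_force: [0.7, -0.5, -1.1]
opening: 0.0172
finger_force: 50.0
```

Emit:
move_arm([
  [[10,2,5,0,0],[10,0,0,0,0],[10,0,0,0,0],[10,0,0,0,0]],
])

```text
clock: 29.5
position: [0.5399, 0.0584, 0.13]
eef_rot: [0.0, -0.024, 1.0, -0.0]
wrist_force: [-0.4, -0.2, -2.1]
opening: 0.0173
finger_force: 50.0
```

```bash
python3 - <<'E'
from h import *
st(); go(.5393,.0600,.048,.055)
f=manip.grab_frame("wrist"); cv2.imwrite("pics/w11.png",f)
E
```

```text
29.5 [0.5399 0.0584 0.13  ] R [[-0.999, -0.047, 0.0], [-0.047, 0.999, -0.0], [-0.0, -0.0, -1.0]] q [ 0.02  0.46  1.76 -0.    0.92 -1.6 ] F [-0.4 -0.2 -2.1] op 0.0173
turn -0.001 dx 0.5 dy 1.6 dz 75.0
```

View pics/w11.png

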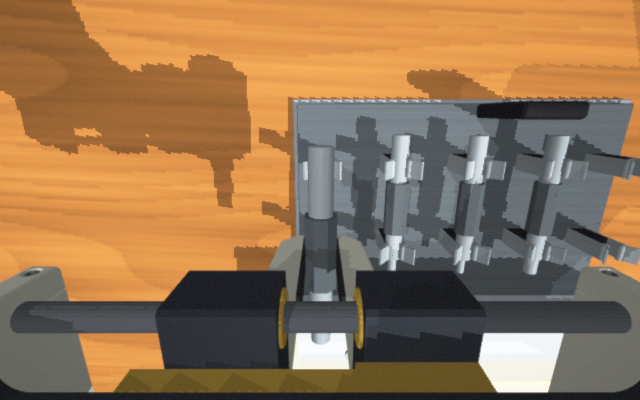

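Three punches are seated, with heads at (400,140), (478,140) and (557,140). The held one is at u≈320 and station 0's jaws span 303–341. I shift y by +1 mm and press.

Emit:
move_arm([
  [[10,0,1,10,0],[10,0,0,15,0],[10,0,0,15,0],[10,0,0,10,0],[10,0,0,6,0],[10,0,0,6,0],[10,0,0,6,0],[10,0,0,6,0]],
])

```text
clock: 30.22
position: [0.5399, 0.0603, 0.0561]
eef_rot: [0.001, -0.024, 1.0, -0.0]
wrist_force: [0.5, -0.4, 4.4]
opening: 0.0172
finger_force: 50.0
```

Emit:
move_arm([
  [[10,0,0,5,0],[10,0,0,4,0],[10,0,0,2,0],[10,0,0,1,0],[10,0,0,0,0],[10,0,0,0,0]],
])

```text
clock: 30.72
position: [0.5406, 0.0604, 0.0457]
eef_rot: [0.002, -0.024, 1.0, -0.0]
wrist_force: [-2.1, -3.0, 16.2]
opening: 0.0173
finger_force: 50.0
```

Emit:
move_arm([
  [[36,0,0,0,0],[36,0,0,0,0],[36,0,0,0,0],[36,0,0,-10,0],[36,0,0,-25,0],[60,0,0,-30,0],[60,0,0,-30,0],[60,0,0,-25,0]],
])

```text
clock: 31.38
position: [0.5394, 0.0606, 0.1666]
eef_rot: [0.001, -0.024, 1.0, 0.0]
wrist_force: [-0.3, -0.1, -0.5]
opening: 0.0514
finger_force: 0.0
```

Emit:
move_arm([
  [[60,0,20,-15,0],[60,0,30,-15,0],[60,0,30,-10,0],[60,0,20,0,0],[60,0,0,0,0],[60,0,0,0,0],[60,0,0,0,0]],
])

```text
clock: 31.97
position: [0.5342, 0.1598, 0.204]
eef_rot: [-0.0, -0.024, 1.0, -0.0]
wrist_force: [-0.8, -0.4, -0.1]
opening: 0.0599
finger_force: 0.0
```

```bash
python3 - <<'E'
from h import *
st(); f=manip.grab_frame("wrist"); ci=manip.camera_info("wrist"); cv2.imwrite("pics/w12.png",f)
for k,y in enumerate((.0605,.1223,.184,.2458)):
  print(k,[proj(ci,[.5393-.003*k+dx,y+dx*.048,.045]).round(0) for dx in (-.06,.06)])
E
```

```text
31.97 [0.5342 0.1598 0.204 ] R [[-0.999, -0.048, -0.0], [-0.048, 0.999, -0.0], [0.0, -0.0, -1.0]] q [ 0.21  0.39  1.66 -0.    1.1  -1.41] F [-0.8 -0.4 -0.1] op 0.0599
0 [array([223., 132.]), array([233., 240.])]
1 [array([284., 132.]), array([288., 240.])]
2 [array([344., 132.]), array([342., 240.])]
3 [array([405., 132.]), array([397., 240.])]
```

View pics/w12.png

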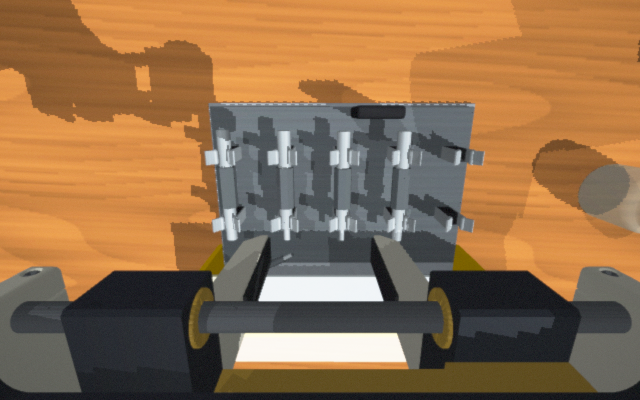

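All four punches sit square in stations 0–3, with heads at v≈132 and tips at v≈240, which matches the projected seats within 2 px. Next I check numerically that no fifth punch was hidden under the arm at the start, and work out the push.

```bash
python3 - <<'E'
from h import *
go(.404,.2095,.048,.060)
f=manip.grab_frame("top"); ci=manip.camera_info("top")
h=cv2.cvtColor(f,cv2.COLOR_BGR2HSV); m=((h[...,1]<75)&(h[...,2]>50)).astype(np.uint8)*255
for c in cv2.findContours(m,cv2.RETR_EXTERNAL,cv2.CHAIN_APPROX_NONE)[0]:
    a=cv2.contourArea(c); (cx,cy),(w,hh),_=cv2.minAreaRect(c)
    if 60<a and 100<cx<560 and cy>100: print(a,round(cx),round(cy),round(max(w,hh)),round(min(w,hh)),plane(ci,cx,cy,.009)[:2].round(2))
E
```

```text
turn -0.0 dx 127.8 dy 56.1 dz 143.9
2060.0 344 377 63 44 [ 0.06 -0.04]
1917.0 118 374 57 50 [0.08 0.63]
634.5 511 281 64 11 [ 0.32 -0.55]
537.5 161 222 31 21 [0.54 0.52]
236.5 495 196 30 9 [ 0.58 -0.53]
801.5 117 220 93 10 [0.54 0.66]
23308.0 224 274 255 188 [0.37 0.32]
70897.5 320 110 639 221 [0.89 0.02]
```

No fifth punch. I go in front of the tab with the fingers closed.

Emit:
move_arm([
  [[10,10,4,0,0],[10,25,10,0,0],[0,30,14,0,0],[0,30,14,0,0],[0,23,10,0,0],[0,10,4,0,0],[0,0,0,15,0],[0,0,0,25,0]],
])

```text
clock: 32.73
position: [0.4048, 0.2106, 0.1656]
eef_rot: [0.002, -0.024, 1.0, 0.001]
wrist_force: [0.0, -0.1, -0.3]
opening: 0.0111
finger_force: 0.0
```

Emit:
move_arm([
  [[0,0,0,30,0],[0,0,0,30,0],[0,0,0,25,0],[0,0,0,13,0],[0,0,0,6,0],[0,0,0,0,0],[0,0,0,0,0]],
])

```text
clock: 33.32
position: [0.4043, 0.2101, 0.0605]
eef_rot: [0.0, -0.024, 1.0, 0.0]
wrist_force: [-1.2, 0.4, 0.1]
opening: 0.0002
finger_force: 0.0
```

Emit:
move_arm([
  [[0,-12,0,0,0],[0,-12,0,0,0],[0,-7,0,0,0],[0,-6,0,0,0],[0,-6,0,0,0],[0,-6,0,0,0],[0,-6,0,0,0],[0,-6,0,0,0]],
])

```text
clock: 33.98
position: [0.4654, 0.2131, 0.0603]
eef_rot: [0.0, -0.024, 1.0, 0.0]
wrist_force: [-1.4, -0.1, 1.0]
opening: 0.0004
finger_force: 0.8
```

Emit:
move_arm([
  [[0,-6,0,0,0],[0,-6,0,0,0],[0,-6,0,0,0],[0,-7,0,0,0],[0,-7,0,0,0],[0,-7,0,0,0],[0,-7,0,0,0],[0,-6,0,0,0]],
])

```text
clock: 34.65
position: [0.5176, 0.2156, 0.06]
eef_rot: [0.0, -0.024, 1.0, 0.0]
wrist_force: [-0.1, 0.3, -0.3]
opening: 0.0002
finger_force: 0.0
```

Emit:
move_arm([
  [[0,0,0,0,0],[0,0,0,0,0],[0,0,0,0,0],[0,15,0,0,0],[0,30,0,0,0],[0,20,0,0,0],[0,0,0,0,0],[0,0,0,0,0]],
])

```text
clock: 35.32
position: [0.4514, 0.2126, 0.0603]
eef_rot: [0.0, -0.024, 1.0, -0.0]
wrist_force: [1.2, 0.0, 0.1]
opening: 0.0007
finger_force: 0.0
```

Emit:
move_arm([
  [[0,0,0,-20,0],[0,0,0,-30,0],[0,0,0,-30,0],[0,0,0,-30,0],[0,-20,0,-30,0],[0,-20,-15,-10,0],[0,-10,-15,0,0],[0,0,0,0,0]],
])

```text
clock: 35.98
position: [0.5061, 0.1833, 0.2112]
eef_rot: [0.002, -0.023, 1.0, 0.0]
wrist_force: [-0.9, 0.2, -1.5]
opening: 0.0004
finger_force: 0.0
```

```bash
python3 - <<'E'
from h import *
st(); f=manip.grab_frame("wrist"); ci=manip.camera_info("wrist"); cv2.imwrite("pics/w13.png",f)
# tab when shut / out, predicted px vs darkest blob
for n,x,y in (("shut",.5364,.2147),("out",.4516,.2107)): print(n,proj(ci,[x,y,.08]).round(1))
m=(f.max(2)<32).astype(np.uint8); m[265:]=0
k,_,s,c=cv2.connectedComponentsWithStats(m)
for i in range(1,k):
    if s[i,4]>100: print("dark",s[i],c[i].round(1),plane(ci,*c[i],.078)[:2].round(4))
# heads (bright blobs) 
m=(f.min(2)>125).astype(np.uint8); m[265:]=0
k,_,s,c=cv2.connectedComponentsWithStats(m)
for i in range(1,k):
    if s[i,4]>40: print("br",s[i],c[i].round(1))
print([proj(ci,[.539-.003*j+.085-.048,y+.0018,.050]).round(0) for j,y in enumerate((.0605,.1223,.184,.2458))])
E
```

```text
35.98 [0.5061 0.1833 0.2112] R [[-0.999, -0.046, 0.003], [-0.046, 0.999, 0.0], [-0.003, 0.0, -1.0]] q [ 0.26  0.35  1.7  -0.    1.09 -1.36] F [-0.9  0.2 -1.5] op 0.0004
shut [349.1 226.9]
out [351.5 142.2]
dark [328 203  41  22 689] [346.4 212.1] [0.5214 0.211 ]
dark [413 235  16  17 138] [422.1 241.1] [0.5493 0.2919]
br [  192   127   256    74 16854] [319.5 160.5]
br [616 212  24  50 901] [629.5 239. ]
br [207 233  16  31 320] [213.9 248.5]
br [251 234  22  31 409] [263.8 250.6]
br [362 235  19  29 293] [372.1 250.7]
br [196 248  13  14 137] [201.8 254.5]
br [418 248   6  14  55] [420.5 254.3]
[array([211., 244.]), array([265., 244.]), array([319., 244.]), array([373., 244.])]
```

Emit:
move_arm([
  [[0,10,-25,0,0],[0,15,-38,0,0],[0,15,-40,0,0],[0,15,-40,0,0],[0,15,-40,0,0],[0,15,-40,0,0],[0,10,-25,0,0],[0,0,0,0,0]],
])

```text
clock: 36.7
position: [0.4203, -0.0662, 0.2099]
eef_rot: [-0.0, -0.022, 1.0, -0.0]
wrist_force: [0.3, 0.4, 0.6]
opening: 0.0007
finger_force: 0.0
```

```bash
python3 - <<'E'
from h import *
st(); a=cv2.imread("pics/top0.png"); b=manip.grab_frame("top"); cv2.imwrite("pics/t3.png",b)
for n,f in (("t0",a),("t3",b)):
    g=f.max(2)[208:228,245:270].astype(int); print(n); 
    m=(g<40); ys,xs=np.nonzero(m); print("dark n",m.sum(),"v",ys.mean()+208 if m.sum() else None,"u",xs.mean()+245 if m.sum() else None)
    print(g[2:20:1,[8,11,14]].T.tolist())
    for u in (230,300): print("edge col",u,f.max(2)[206:232,u].tolist())
E
```

```text
36.7 [ 0.4203 -0.0662  0.2099] R [[-0.999, -0.045, -0.001], [-0.045, 0.999, -0.0], [0.001, -0.0, -1.0]] q [-0.27  0.14  1.97 -0.    1.03 -1.88] F [0.3 0.4 0.6] op 0.0007
t0
dark n 51 v 217.62745098039215 u 258.3333333333333
[[75, 95, 100, 84, 55, 46, 45, 33, 13, 13, 46, 100, 149, 166, 165, 164, 164, 164], [79, 79, 90, 78, 48, 43, 41, 30, 15, 17, 66, 131, 162, 167, 164, 165, 163, 165], [76, 93, 100, 76, 45, 45, 41, 26, 19, 20, 66, 103, 115, 146, 166, 166, 163, 163]]
edge col 230 [117, 75, 42, 55, 74, 99, 114, 113, 112, 110, 114, 113, 114, 112, 113, 111, 95, 118, 155, 163, 163, 164, 162, 161, 161, 163]
edge col 300 [73, 73, 100, 114, 113, 110, 110, 110, 111, 111, 115, 115, 146, 168, 166, 165, 165, 166, 167, 166, 166, 165, 165, 164, 165, 164]
t3
dark n 54 v 217.62962962962962 u 258.51851851851853
[[78, 91, 91, 78, 54, 49, 49, 35, 18, 17, 44, 83, 136, 154, 154, 154, 152, 153], [62, 62, 64, 55, 47, 47, 44, 29, 17, 14, 57, 119, 151, 155, 152, 152, 151, 152], [63, 75, 84, 66, 45, 48, 43, 22, 13, 20, 58, 86, 99, 135, 154, 154, 152, 151]]
edge col 230 [124, 78, 41, 59, 79, 104, 118, 118, 116, 117, 119, 119, 118, 118, 118, 117, 101, 124, 162, 170, 170, 170, 169, 167, 168, 170]
edge col 300 [61, 63, 91, 107, 106, 103, 102, 102, 103, 103, 105, 102, 134, 155, 156, 154, 153, 155, 154, 154, 153, 154, 153, 153, 154, 153]
```

The tab is at exactly its starting pixels (v 217.63 in both top images), so the slide is shut. The punch heads were seen in place, and the arm touches nothing.

```bash
python3 -c "
from plant import manip
print(manip.hand_in())"
```

```text
the job is handed in; nothing more can be done
None
```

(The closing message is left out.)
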